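# Turn panel meters over in a flipper and close them up in an assembly channel

## Task

Turn every panel-meter module on the bench face-down with the flipping fixture (never by hand): seat it face-up in the pocket of the open flip plate, swing the plate right over by its red bar so that the module drops face-down into the receiving nest, and swing the plate back. Then lay each module lengthways, face-down, in the aluminium channel and push it along until the row is closed up without gaps, the first module hard against the red end block and each next one flush against its neighbour; any order of modules will do. Finish with the flip plate laid open, and do not disturb the scraper, the tape measure or the glue tube.

Things in the scene. Friction and masses are not known exactly. Their poses are not given: they have to be found in the camera images.
- meter_yellow: Meter module, yellow band, 150 g: grey block 58x50x22 mm with black glazed face on a steel back flange 76x50x4 mm (9 mm ear at each end); 26 mm thick in all. Origin: middle of the outside of the back; x along the 76 mm, y across the 50 mm (grip across this), z out of the face (up while it lies face-up). A half turn about z makes no difference. None if absent.
- meter_green: Meter module, green band, 150 g: grey block 58x50x22 mm with black glazed face on a steel back flange 76x50x4 mm (9 mm ear at each end); 26 mm thick in all. Origin: middle of the outside of the back; x along the 76 mm, y across the 50 mm (grip across this), z out of the face (up while it lies face-up). A half turn about z makes no difference. None if absent.
- meter_blue: Meter module, blue band, 150 g: grey block 58x50x22 mm with black glazed face on a steel back flange 76x50x4 mm (9 mm ear at each end); 26 mm thick in all. Origin: middle of the outside of the back; x along the 76 mm, y across the 50 mm (grip across this), z out of the face (up while it lies face-up). A half turn about z makes no difference. None if absent.
- flipper: Fixed flipping fixture, blue base 190x152x8 mm; origin under its middle. The hinge runs along its y; the flip plate lies on its -x side when open, the receiving nest is on its +x side. Highest fixed parts: two hinge posts at y = +-62 to 72 mm, 47 mm high.
- flip_plate (a joint): Flip plate angle: 0 = open on the -x side, pi/2 upright, pi = right over on the nest (end stops). Stiff hinge (0.3 N m friction): stays where left. Between about 0.3 and 2.85 rad two brass turn-buttons geared to the hinge reach up to 6 mm over the module's ears and hold it; near both ends they turn aside, so it drops the last 10-20 mm as the plate closes. A module not flat in the pocket jams.
- hinge_line (a point): Middle of the hinge axis, 34 mm above the bench; fixed to the fixture.
- grip_bar (a point): Middle of the red grip bar, 125 mm from the hinge line and parallel to it, moves with the plate: free-turning sleeve 14 mm thick, 76 mm long between its arms; 34 mm above the bench at either end stop, 30 mm free between it and the pocket walls. Pinched from above across the bar it can be carried round the whole arc with the gripper pointing down throughout.
- pocket (a point): Middle of the pocket floor in the flip plate, 50 mm from the hinge line; with the plate open 20 mm above the bench, axes as the fixture's. A module's 76 mm length goes along the fixture's y. Corner walls 12 mm high leave 1.5 mm all round plus 4 mm lead-in at the top; 44 mm gaps in the middle of the long sides are for the fingers.
- nest (a point): Middle of the floor of the receiving nest, 50 mm from the hinge line on the fixture's +x side, 20 mm above the bench; walls 12 mm high with the same finger gaps of 44 mm. A module lying in it face-down has its origin (its back) 46 mm above the bench.
- channel: Fixed aluminium channel 290x70 mm, origin under its middle. Row along its x: floor 4 mm thick, side fences 53 mm apart, flaring to 60 at their tops 10 mm above the bench (keep fingertips above), -x end open. Red end block face at x = +133 mm, 30 mm high. Closed-up modules have their middles at x = +95, +19, -57 mm; one lying face-down has its origin 30 mm above the bench.
- scraper: Wooden-handled scraper, 60 x 180 x 13 mm, loose bystander on the bench before the fixture. Origin under its middle.
- tape_measure: Yellow tape measure, 40 x 111 x 66 mm, loose bystander at the back. Origin under its middle.
- glue_tube: Blue tube of glue, 51 x 181 x 34 mm, loose bystander on the near right. Origin under its middle.
There are look-alikes about, which are no part of the job. Leave any turquoise look-alike of the meter_green alone. What is shaped like the meter_blue but purple is not meant.

How it is judged:
On the way, in this order (a step that is already met when the one before it is completed fails the run):
1. a module sits face-up and flat in the pocket of the open flip plate (value of joint flip_plate below 0.12 rad and ((distance between meter_yellow and pocket below 0.006 m and angle between meter_yellow's own z axis and vertical below 0.08 rad) or (distance between meter_green and pocket below 0.006 m and angle between meter_green's own z axis and vertical below 0.08 rad) or (distance between meter_blue and pocket below 0.006 m and angle between meter_blue's own z axis and vertical below 0.08 rad))), for 0.2 s.
2. the flip plate is swung right over, with a module face-down under it in the receiving nest (value of joint flip_plate above 2.95 rad and ((horizontal distance between meter_yellow and nest below 0.006 m and angle between meter_yellow's own z axis and vertical above 3.04 rad and height (world z) of meter_yellow below 0.05 m) or (horizontal distance between meter_green and nest below 0.006 m and angle between meter_green's own z axis and vertical above 3.04 rad and height (world z) of meter_green below 0.05 m) or (horizontal distance between meter_blue and nest below 0.006 m and angle between meter_blue's own z axis and vertical above 3.04 rad and height (world z) of meter_blue below 0.05 m))), for 0.2 s.
3. a module lies face-down in the channel, flush against the red end block (((angle between meter_yellow's own z axis and vertical above 3.04 rad and height (world z) of meter_yellow between 0.026 and 0.034 m and y of meter_yellow in the frame of channel between -0.005 and 0.005 m and linear speed of meter_yellow below 0.02 m/s and x of meter_yellow in the frame of channel above 0.0925 m) or (angle between meter_green's own z axis and vertical above 3.04 rad and height (world z) of meter_green between 0.026 and 0.034 m and y of meter_green in the frame of channel between -0.005 and 0.005 m and linear speed of meter_green below 0.02 m/s and x of meter_green in the frame of channel above 0.0925 m) or (angle between meter_blue's own z axis and vertical above 3.04 rad and height (world z) of meter_blue between 0.026 and 0.034 m and y of meter_blue in the frame of channel between -0.005 and 0.005 m and linear speed of meter_blue below 0.02 m/s and x of meter_blue in the frame of channel above 0.0925 m))), for 0.2 s.
At the end, for the whole second after the job is handed in: Every module present lies flat and face-down in the channel (within 5 mm of its middle line, at rest), the first within 2.5 mm of the red end block and each next one within 2.5 mm of its neighbour, with no empty place between; the flip plate lies open (under 0.15 rad) (angle between each of meter_yellow, meter_green, meter_blue's own z axis and vertical above 3.04 rad and height (world z) of meter_yellow between 0.026 and 0.034 m and y of meter_yellow in the frame of channel between -0.005 and 0.005 m and linear speed of each of meter_yellow, meter_green, meter_blue below 0.02 m/s and (x of meter_yellow in the frame of channel above 0.0925 m or (x of meter_yellow in the frame of channel between 0.013 and 0.025 m and ((x of meter_green in the frame of channel between 0.089 and 0.101 m and horizontal distance between meter_yellow and meter_green below 0.0785 m) or (x of meter_blue in the frame of channel between 0.089 and 0.101 m and horizontal distance between meter_yellow and meter_blue below 0.0785 m))) or (x of meter_yellow in the frame of channel between -0.063 and -0.051 m and ((x of meter_green in the frame of channel between 0.013 and 0.025 m and horizontal distance between meter_yellow and meter_green below 0.0785 m) or (x of meter_blue in the frame of channel between 0.013 and 0.025 m and horizontal distance between meter_yellow and meter_blue below 0.0785 m)))) and height (world z) of meter_green between 0.026 and 0.034 m and y of meter_green in the frame of channel between -0.005 and 0.005 m and (x of meter_green in the frame of channel above 0.0925 m or (x of meter_green in the frame of channel between 0.013 and 0.025 m and ((x of meter_yellow in the frame of channel between 0.089 and 0.101 m and horizontal distance between meter_green and meter_yellow below 0.0785 m) or (x of meter_blue in the frame of channel between 0.089 and 0.101 m and horizontal distance between meter_green and meter_blue below 0.0785 m))) or (x of meter_green in the frame of channel between -0.063 and -0.051 m and ((x of meter_yellow in the frame of channel between 0.013 and 0.025 m and horizontal distance between meter_green and meter_yellow below 0.0785 m) or (x of meter_blue in the frame of channel between 0.013 and 0.025 m and horizontal distance between meter_green and meter_blue below 0.0785 m)))) and height (world z) of meter_blue between 0.026 and 0.034 m and y of meter_blue in the frame of channel between -0.005 and 0.005 m and (x of meter_blue in the frame of channel above 0.0925 m or (x of meter_blue in the frame of channel between 0.013 and 0.025 m and ((x of meter_yellow in the frame of channel between 0.089 and 0.101 m and horizontal distance between meter_blue and meter_yellow below 0.0785 m) or (x of meter_green in the frame of channel between 0.089 and 0.101 m and horizontal distance between meter_blue and meter_green below 0.0785 m))) or (x of meter_blue in the frame of channel between -0.063 and -0.051 m and ((x of meter_yellow in the frame of channel between 0.013 and 0.025 m and horizontal distance between meter_blue and meter_yellow below 0.0785 m) or (x of meter_green in the frame of channel between 0.013 and 0.025 m and horizontal distance between meter_blue and meter_green below 0.0785 m)))) and value of joint flip_plate below 0.15 rad); the robot touches nothing.
It fails at once if the yellow module is turned over anywhere but in the flip plate's pocket (angle between meter_yellow's own z axis and vertical between 0.7 and 2.4 rad and distance between meter_yellow and pocket above 0.04 m).
It fails at once if the green module is turned over anywhere but in the flip plate's pocket (angle between meter_green's own z axis and vertical between 0.7 and 2.4 rad and distance between meter_green and pocket above 0.04 m).
It fails at once if the blue module is turned over anywhere but in the flip plate's pocket (angle between meter_blue's own z axis and vertical between 0.7 and 2.4 rad and distance between meter_blue and pocket above 0.04 m).
It fails at once if the scraper, the tape measure or the glue tube is disturbed (moved more than 3 cm) (distance of any of scraper, tape_measure, glue_tube from where it was at the start of the episode above 0.03 m).
Of meter_yellow, meter_green, meter_blue only 2 to 3 are there at a start; the rules pass over those that are not, and their reading is None.
At some moment in a run one of meter_yellow, meter_green, meter_blue may be knocked a few centimetres aside while the robot is not near it.
It also fails if it takes over 210 s, if anything falls off the work surface, if the arm or the gripper's body presses on something with over 40 N, if the wrist force passes 120 N, or if a joint passes its speed limit or range.

## Robot

A 6-joint arm with a two-finger parallel gripper is mounted at the origin on a cart in front of the work surface, level with it; the furniture and walls round the work are solid. World frame = base frame: x ahead of the robot, y to its left, z up, the work surface at z = 0. Lengths are in m, angles in rad, forces in N, time in s.
With the tool pointing down it reaches from about 0.25 to 0.775 m from the base axis. Payload 4 kg.
Tool frame: the origin (TCP) lies on the centre line of the jaws, within the pads' length; the fingertips stand 22 mm ahead of it and the grasp point (between the pads) lies 3 mm ahead of it (arm.tip_extent is the distance from the TCP to the fingertips, in m); z points along the fingers, y is the line along which they close (so a half turn about z gives the same grasp; the last joint's range is limited). The gripper opens to 94 mm and grips with 3 to 60 N. Pads are 16 mm wide; open, the fingers measure 119 mm over their backs; the gripper's body (75 mm by 177 mm) begins 78 mm behind the grasp point.
Start: joints at [-1.238, 0.087, 1.371, -0, 1.684, -0.103], TCP at [0.232, -0.499, 0.228] pointing down, gripper open.
Joint ranges: [-3.1, 3.1], [-0.76, 2.03], [0.27, 2.55], [-1.08, 4.22], [0.17, 2.65], [-2.57, 2.57]. Speed limits (rad/s): [2.79, 2.79, 3.14, 3.14, 3.14, 3.14].

## Interface

Orientations are given as a unit quaternion [x, y, z, w].
In Python, from station import arm, viewer gives the robot as it stands.
- The arm moves only by the tool servo_tool, never from a script. Its argument "plan" is a list of rows, each a list of 3 entries, a list of its own where there are three numbers: the shift along the tool's x, y, z as a fraction of full scale, then the turn, a rotation vector about the tool's x, y, z as a fraction of full scale, then the closure, from -1 (fully open) to 1 (shut). A call has exactly 8 rows; each row is the pose to reach, as a shift and turn from the pose commanded when the call began, along the tool's axes at that moment; what a row does not reach only later rows make up. Full scale, the value 1, is 200 mm for a shift and 30 degrees for a turn. A row lasts 1/12 s, in which the tool goes at most 41.7 mm and 7.16 degrees, less where a joint would pass 70% of its speed; a pose out of reach is approached as far as the arm can. A call with a number of a shift or a turn outside -1 to 1 is refused whole. A call with a gripper value outside its range is refused whole. The fingers move at their own pace and stop on an object; the grip force is fixed at half the most. Time passes only in rows, so rows that repeat a pose let the fingers close, or fill a call up. It gives the time, the measured TCP pose, the force, the opening and the grip force at its end, in the units of the state.
- arm.state(): the state, without advancing time (a new reading comes with each control period).
- viewer.get_image(name): name is "scene" or "side" or "wrist"; returns the picture (480x640x3 uint8, red, green, blue); there is no depth.
- viewer.camera_info(name): a dict with "camera_matrix" (3x3 intrinsics, pixels), "T" (4x4, takes a point from camera to world coordinates); the wrist camera has in their place "tool_from_camera" (4x4, takes a point from camera to tool coordinates, whose origin is the TCP and whose axes are the flange's). Camera axes: x right, y up, looking along -z (the intrinsics and any distortion apply to the point x, -y, -z); pixel columns grow to the right and rows downward; lengths in m; the calibration is good to about 2 mm. The wrist camera is an equidistant fisheye: a pixel r from the principal point sees the ray r / f radians off the axis. A picture is of the moment at which its call begins: read the wrist's pose just before it. camera_info takes no time and is no camera call.
- arm.sign_off(): hands the job in; it is judged then, once.
The state is a dict: "time": time; "qpos": joint angles; "qvel": joint speeds; "joint_torque": joint torques, N m; "eef_pos": TCP position; "eef_rot": TCP orientation; "contact_force": force on the tool from outside, world axes, zero at the start; "torque": the same for the moment, N m; "opening": finger opening in m; "grip_force": force on a finger pad.
Only numpy, scipy, OpenCV 4.12 (cv2) and the standard library are available. Lean on these libraries where they do the work, as an engineer would, in place of code of your own. Each camera call takes 0.05 s, during which the arm holds its last target. There are 200 camera calls.

## Working session

There is one attempt and no reset: what is moved stays moved. The work goes in short steps, Python scripts to look and compute and a tool call to move; the robot and the scene stay as the last step left them, time stands still between calls to the robot, and variables do not carry over. Pictures are saved under pics/ and viewed, at most 14 in all, crops included, and the job is handed in when it is done.

Besides the shell and the picture viewer there is one more tool, called after "Request:" as name([rows], argument=value, ...), one row to a line, values as JSON. servo_tool: Moves the arm, as the interface text tells. Shift numbers are shares of 200 mm and turn numbers shares of 30 degrees, none past 1 either way. Its arguments: {"type":"object","properties":{"plan":{"type":"array"}},"required":["plan"]}

```bash
ls; mkdir -p pics
python3 - <<'E'
from station import arm, viewer
import cv2, numpy as np
np.set_printoptions(precision=4,suppress=True)
for n in ("scene","side"):
    im=viewer.get_image(n); cv2.imwrite(f"pics/{n}0.png",im[:,:,::-1])
    i=viewer.camera_info(n); print(n,np.array(i["camera_matrix"]),np.array(i["T"]), [k for k in i])
i=viewer.camera_info("wrist"); print({k:(np.array(v) if not isinstance(v,str) else v) for k,v in i.items()})
s=arm.state(); print(s)
im=viewer.get_image("wrist"); cv2.imwrite("pics/wrist0.png",im[:,:,::-1])
E
```

```text
pics
scene [[609.1829   0.     320.1334]
 [  0.     609.1829 245.5226]
 [  0.       0.       1.    ]] [[ 0.7292  0.3994 -0.5557 -0.4469]
 [-0.6843  0.4343 -0.5858 -0.9598]
 [ 0.0074  0.8074  0.5899  1.0952]
 [ 0.      0.      0.      1.    ]] ['camera_matrix', 'T']
side [[435.7035   0.     322.5709]
 [  0.     435.7035 241.3724]
 [  0.       0.       1.    ]] [[-0.9999 -0.0038  0.0135  0.559 ]
 [ 0.013  -0.61    0.7923  0.9072]
 [ 0.0053  0.7924  0.6099  0.7044]
 [ 0.      0.      0.      1.    ]] ['camera_matrix', 'T']
{'camera_matrix': array([[371.6483,   0.    , 322.4933],
       [  0.    , 371.6483, 239.6845],
       [  0.    ,   0.    ,   1.    ]]), 'tool_from_camera': array([[-0.0004,  0.9648,  0.2631,  0.0755],
       [ 1.    ,  0.0004, -0.0002, -0.0009],
       [-0.0003,  0.2631, -0.9648, -0.1578],
       [ 0.    ,  0.    ,  0.    ,  1.    ]])}
{'time': 0.1, 'qpos': array([-1.2381,  0.0879,  1.3721,  0.    ,  1.6836, -0.1031]), 'qvel': array([-0.002 ,  0.0002, -0.0046,  0.0007, -0.0007,  0.0011]), 'joint_torque': array([  0.0023, -34.1252, -30.3302,   0.072 ,   0.0304,  -0.0001]), 'eef_pos': array([ 0.232 , -0.4982,  0.2264]), 'eef_rot': array([ 0.9764,  0.2162, -0.0001, -0.001 ]), 'contact_force': array([-0.0694, -0.284 ,  0.0964]), 'torque': array([-0.0066,  0.033 ,  0.0533]), 'grip_force': 0.0, 'opening': 0.09413404412824632}
```

View pics/scene0.png

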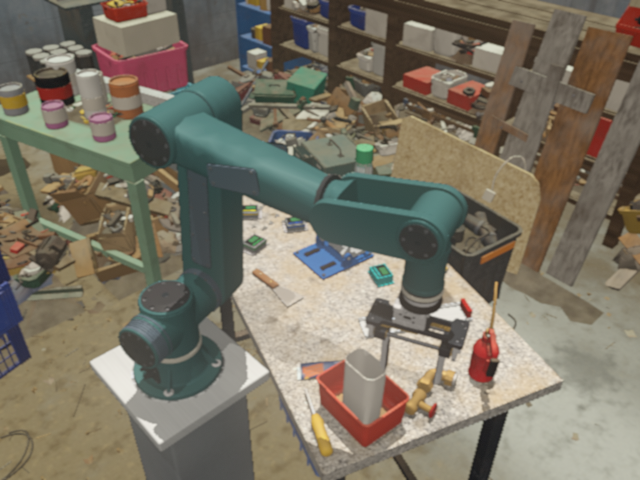

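View pics/side0.png

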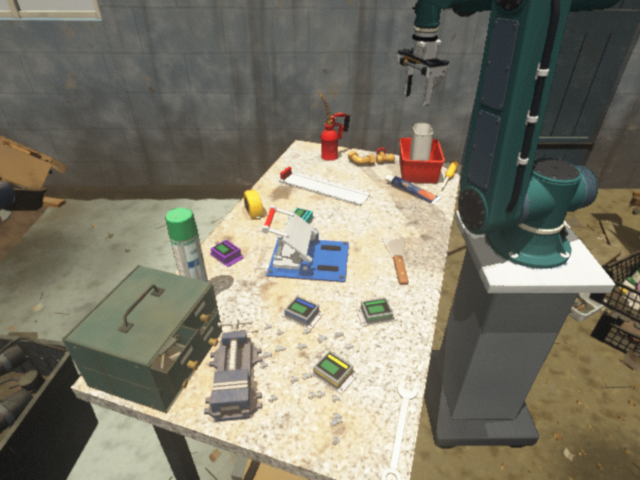

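Side view: genuine modules are yellow (333,370), green (377,310) and blue (302,310). The look-alikes are turquoise (305,215) and purple (227,252). The flip plate stands part-way up at (293,240), and the channel is at (325,188). I'll enlarge a crop and make rough estimates.

```bash
cat > h.py <<'E'
from station import arm, viewer
import cv2, numpy as np
from scipy.spatial.transform import Rotation as R
np.set_printoptions(precision=4,suppress=True)
def snap(n,name=None):
    s=arm.state(); im=viewer.get_image(n)
    if name: cv2.imwrite(f"pics/{name}.png",im[:,:,::-1]); np.savez(f"pics/{name}.npz",p=s["eef_pos"],q=s["eef_rot"])
    return im,s
def crop(name,x0,y0,x1,y1,k):
    im=cv2.imread(f"pics/{name}.png")[y0:y1,x0:x1]
    cv2.imwrite(f"pics/{name}_c{x0}_{y0}.png",cv2.resize(im,None,fx=k,fy=k,interpolation=cv2.INTER_CUBIC))
def ray(n,u,v,name=None):
    i=viewer.camera_info(n); K=np.array(i["camera_matrix"]); x=(u-K[0,2])/K[0,0]; y=(v-K[1,2])/K[1,1]
    if n=="wrist":
        d=np.load(f"pics/{name}.npz"); T=np.eye(4); T[:3,:3]=R.from_quat(d["q"]).as_matrix(); T[:3,3]=d["p"]
        T=T@np.array(i["tool_from_camera"]); r=np.hypot(x,y); k=np.sin(r)/r if r>1e-9 else 1
        c=np.array([x*k,-y*k,-np.cos(r)])
    else: T=np.array(i["T"]); c=np.array([x,-y,-1])
    c=T[:3,:3]@c; return T[:3,3],c/np.linalg.norm(c)
def atz(n,u,v,z,name=None):
    o,d=ray(n,u,v,name); return o+d*(z-o[2])/d[2]
def tri(*rays):
    A=sum(np.eye(3)-np.outer(d,d) for o,d in rays); b=sum((np.eye(3)-np.outer(d,d))@o for o,d in rays)
    p=np.linalg.solve(A,b); return p,[np.linalg.norm((np.eye(3)-np.outer(d,d))@(p-o)) for o,d in rays]
def to(p,yaw=None):
    """shift/turn fractions from current pose to TCP p, tool down, tool y axis at world yaw (mod pi)"""
    s=arm.state(); Rm=R.from_quat(s["eef_rot"]); d=Rm.inv().apply(np.array(p)-s["eef_pos"])/.2
    ty=Rm.as_matrix()[:,1]; cur=np.arctan2(ty[1],ty[0]); out=[d]
    if yaw is not None:
        dy=(yaw-cur+np.pi/2)%np.pi-np.pi/2   # world turn; tool z is down
        tgt=R.from_euler('z',cur+dy)*R.from_matrix(np.array([[0,1,0],[1,0,0],[0,0,-1]]).T)
        out.append((Rm.inv()*tgt).as_rotvec()/np.radians(30)); out.append(('j6',s["qpos"][5]))
    print(s["time"],s["eef_pos"],"yaw",np.degrees(cur),"->",*out)
E
python3 - <<'E'
from h import *
crop("side0",200,180,410,400,2.7)
for n,u,v,z in [("yellow",333,370,.02),("green",377,310,.02),("blue",302,310,.02),("turq",305,215,.02),("purple",227,252,.02),("base c",(308),262,.008),
 ("baseFL",270,277,.008),("FR",347,280,.008),("BR",349,242,.008),("ch L",283,178,.01),("chR",366,200,.01)]:
    print(n,atz("side",u,v,z))
E
```

```text
yellow [0.5295 0.4109 0.02  ]
green [0.4305 0.2597 0.02  ]
blue [0.5909 0.2584 0.02  ]
turq [ 0.5913 -0.1028  0.02  ]
purple [0.7825 0.0602 0.02  ]
base c [0.5806 0.0859 0.008 ]
baseFL [0.6698 0.1401 0.008 ]
FR [0.4881 0.1519 0.008 ]
BR [0.4744 0.0058 0.008 ]
ch L [ 0.6666 -0.3299  0.01  ]
chR [ 0.4114 -0.1963  0.01  ]
```

View pics/side0_c200_180.png

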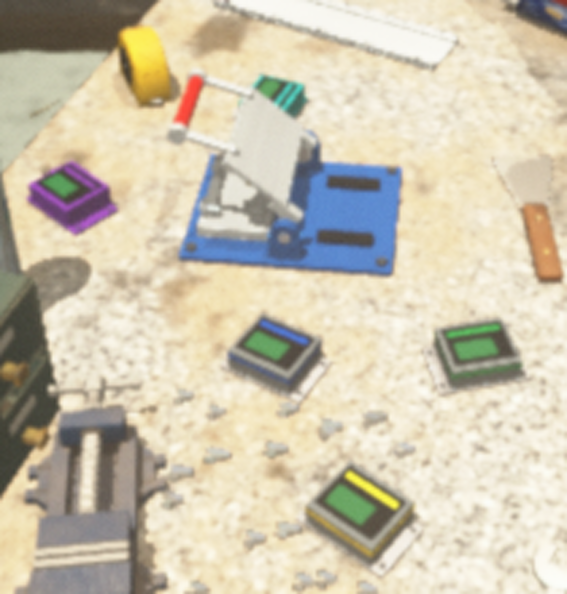

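View pics/wrist0.png

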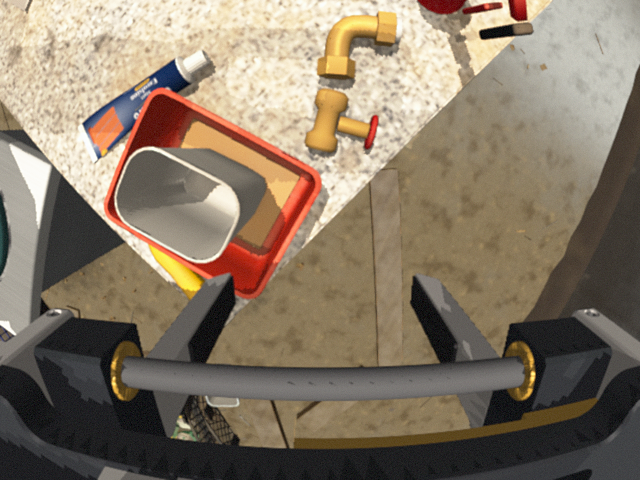

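Request:
servo_tool([
  [[0.1,-0.1,-0.1],[0,0,0.1],-1],
  [[0.2,-0.2,-0.2],[0,0,0.3],-1],
  [[0.3,-0.35,-0.3],[0,0,0.5],-1],
  [[0.45,-0.55,-0.4],[0,0,0.7],-1],
  [[0.6,-0.7,-0.5],[0,0,0.83],-1],
  [[0.65,-0.8,-0.6],[0,0,0.83],-1],
  [[0.65,-0.8,-0.6],[0,0,0.83],-1],
  [[0.65,-0.8,-0.6],[0,0,0.83],-1],
])

```text
time: 0.82
eef_pos: [0.2831, -0.2978, 0.35]
eef_rot: [1.0, 0.002, 0.002, 0.003]
contact_force: [-0.3, 0.4, -0.2]
opening: 0.0939
grip_force: 0.0
```

Request:
servo_tool([
  [[0.05,-0.1,0],[0,0,0],-1],
  [[0.15,-0.3,0],[0,0,0],-1],
  [[0.25,-0.5,0],[0,0,0],-1],
  [[0.35,-0.7,0],[0,0,0],-1],
  [[0.4,-0.85,0],[0,0,0],-1],
  [[0.45,-0.95,0],[0,0,0],-1],
  [[0.45,-1,0],[0,0,0],-1],
  [[0.45,-1,0],[0,0,0],-1],
])

```text
time: 1.48
eef_pos: [0.3724, -0.098, 0.3459]
eef_rot: [1.0, 0.002, -0.001, -0.0]
contact_force: [-0.5, -1.4, 0.4]
opening: 0.0941
grip_force: 0.0
```

Run:
```python
from h import *
im,s=snap("wrist","w1"); print(s["time"],s["eef_pos"],s["eef_rot"],s["qpos"])
```

```text
1.4833 [ 0.3724 -0.098   0.3459] [ 1.      0.0018 -0.0015 -0.0004] [-0.4045 -0.2707  1.4666 -0.0004  1.9488  1.1625]
```

View pics/w1.png

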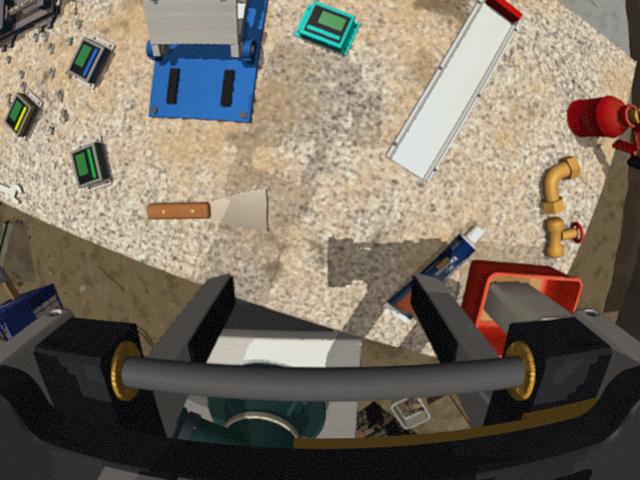

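Wrist view: channel near end at (406,167) with its red end block at (505,8). Fixture's near base corners are at (150,117) and (251,122). Modules are green (90,163), yellow (20,113) and blue (89,60). Turquoise look-alike is at (327,25), scraper at (205,210), glue tube at (435,270). Next I'll look from two spots, closer to the fixture and to the modules.

Request:
servo_tool([
  [[0.05,-0.1,0],[0,0,0],-1],
  [[0.15,-0.3,0],[0,0,0],-1],
  [[0.25,-0.45,0],[0,0,0],-1],
  [[0.35,-0.6,0],[0,0,0],-1],
  [[0.45,-0.7,0],[0,0,0],-1],
  [[0.5,-0.75,0],[0,0,0],-1],
  [[0.5,-0.75,0],[0,0,0],-1],
  [[0.5,-0.75,0],[0,0,0],-1],
])

```text
time: 2.2
eef_pos: [0.4722, 0.0498, 0.3466]
eef_rot: [1.0, -0.0, -0.001, 0.001]
contact_force: [0.8, 0.8, 0.2]
opening: 0.0941
grip_force: 0.0
```

Run:
```python
from h import *
im,s=snap("wrist","w2"); print(s["time"],s["eef_pos"],s["eef_rot"],s["qpos"])
cv2.imwrite("pics/w2b.png",cv2.resize(im[:300,20:420,::-1],None,fx=2,fy=2,interpolation=cv2.INTER_CUBIC))
```

```text
2.2 [0.4722 0.0498 0.3466] [ 1.     -0.0003 -0.0012  0.0006] [-0.0134 -0.0715  1.2963 -0.0014  1.9191  1.5576]
```

View pics/w2b.png

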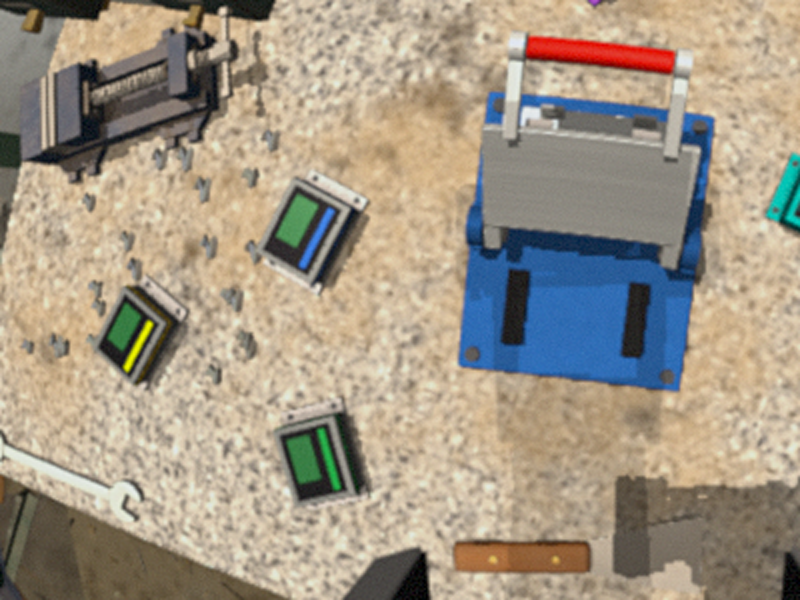

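Crop (original = 20+x/2, y/2): base corners at (460,367), (680,390), (487,93) and (715,117). Bar sleeve ends at (527,47) and (676,62). Blue at (312,230), yellow at (140,332), green at (322,455).

Run:
```python
from h import *
w=lambda x,y,z: atz("wrist",20+x/2,y/2,z,"w2")
def c(pts,z):
    P=np.array([w(x,y,z)[:2] for x,y in pts]); return P
b=c([(460,367),(680,390),(487,93),(715,117)],.008)
print("base",b,b.mean(0),"lens",np.linalg.norm(b[0]-b[1]),np.linalg.norm(b[0]-b[2]))
e=(b[2]+b[3]-b[0]-b[1]); y=(b[0]+b[2]-b[1]-b[3]); print("yaw x",np.degrees(np.arctan2(e[1],e[0])),"yaw y-90",np.degrees(np.arctan2(y[1],y[0]))-90)
sr=lambda x,y: ray("side",200+x/2.7,180+y/2.7)
wr=lambda x,y: ray("wrist",20+x/2,y/2,"w2")
print("bar",tri(wr(527,48),sr(180,133)),tri(wr(676,62),sr(195,76)))
# module flange ears z=4mm; corners
for n,p in {"blue":[(317,173),(367,203),(318,291),(262,262)],}.items(): print(n,c(p,.004),c(p,.004).mean(0))
for n,p,sp in [("blue scr",(299,220),(269,346)),("yellow scr",(124,326),(348,504)),("green scr",(303,460),(476,349))]: print(n,tri(wr(*p),sr(*sp)))
# channel from w1
q=lambda u,v,z: atz("wrist",u,v,z,"w1")
print("chan near",q(388,154,.01),q(424,180,.01),"far block",q(487,0,.03),q(522,15,.03))
im=cv2.imread("pics/w2.png")[70:270,60:220]; cv2.imwrite("pics/mods.png",cv2.resize(im,None,fx=4.0*.75,fy=3,interpolation=cv2.INTER_CUBIC))
```

```text
base [[ 0.4904  0.1479]
 [ 0.4738 -0.001 ]
 [ 0.6774  0.1278]
 [ 0.6599 -0.0233]] [0.5754 0.0628] lens 0.1498464312066202 0.18810746534804804
yaw x -6.4915297207517 yaw y-90 -6.472671122007341
bar (array([0.6748, 0.0907, 0.1118]), [np.float64(0.0003370512696014367), np.float64(0.0003370512696012021)]) (array([0.6661, 0.0129, 0.1185]), [np.float64(0.0012505406181281872), np.float64(0.0012505406181282164)])
blue [[0.6311 0.2495]
 [0.6063 0.2122]
 [0.547  0.2502]
 [0.5711 0.2939]] [0.5889 0.2514]
blue scr (array([0.5963, 0.2556, 0.0228]), [np.float64(0.00037506158203508874), np.float64(0.00037506158203523576)])
yellow scr (array([0.5359, 0.4072, 0.0251]), [np.float64(0.001203665593382345), np.float64(0.0012036655933824528)])
green scr (array([0.4315, 0.2618, 0.0249]), [np.float64(0.0011460458250524268), np.float64(0.0011460458250525233)])
chan near [ 0.4305 -0.1844  0.01  ] [ 0.3968 -0.2357  0.01  ] far block [ 0.6586 -0.3217  0.03  ] [ 0.6464 -0.3773  0.03  ]
```

View pics/mods.png

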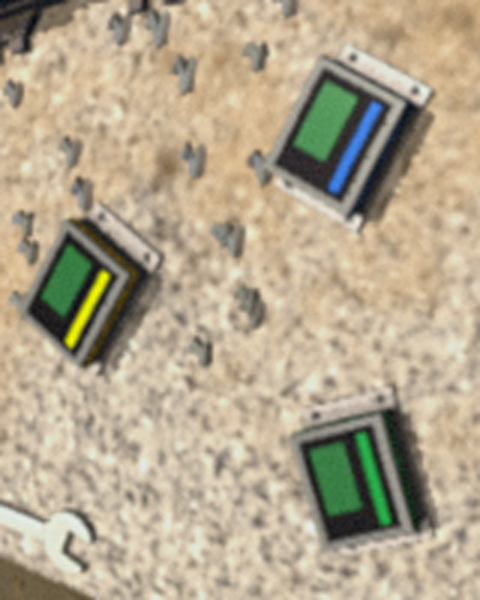

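Modules in crop (original = 60+x/3, 70+y/3), face corners:
- **Blue:** (325,57), (410,97), (350,217), (272,170)
- **Yellow:** (70,222), (138,272), (80,362), (25,305)
- **Green:** (293,437), (383,412), (415,530), (325,545)

The fixture checks out: bar radius comes to 125 mm and the plate stands at about 140°. I'll open the plate first.

Request:
servo_tool([
  [[0.1,0,0.1],[0,0,-0.2],-1],
  [[0.3,0,0.2],[0,0,-0.4],-0.5],
  [[0.5,0,0.3],[0,0,-0.6],0],
  [[0.7,-0.01,0.4],[0,0,-0.8],0.2],
  [[0.85,-0.01,0.5],[0,0,-0.928],0.2],
  [[0.95,-0.01,0.5],[0,0,-0.928],0.2],
  [[0.99,-0.01,0.5],[0,0,-0.928],0.2],
  [[0.99,-0.01,0.5],[0,0,-0.928],0.2],
])

```text
time: 2.92
eef_pos: [0.6706, 0.0514, 0.2464]
eef_rot: [0.971, 0.24, -0.001, 0.0]
contact_force: [-1.2, 0.3, -0.3]
opening: 0.0508
grip_force: 0.0
```

Request:
servo_tool([
  [[0,0,0],[0,0,-0.2],0.2],
  [[0,0,0],[0,0,-0.4],0.2],
  [[0,0,0],[0,0,-0.6],0.2],
  [[0,0,0],[0,0,-0.8],0.2],
  [[0,0,0],[0,0,-0.928],0.2],
  [[0,0,0],[0,0,-0.928],0.2],
  [[0,0,0],[0,0,-0.928],0.2],
  [[0,0,0],[0,0,-0.928],0.2],
])

```text
time: 3.58
eef_pos: [0.6695, 0.0532, 0.2493]
eef_rot: [0.884, 0.467, 0.001, 0.001]
contact_force: [-0.6, 0.3, 0.0]
opening: 0.0375
grip_force: 0.0
```

Request:
servo_tool([
  [[0,0,0],[0,0,-0.2],0.2],
  [[0,0,0],[0,0,-0.4],0.2],
  [[0,0,0],[0,0,-0.6],0.2],
  [[0,0,0],[0,0,-0.8],0.2],
  [[0,0,0],[0,0,-0.928],0.2],
  [[0,0,0],[0,0,-0.928],0.2],
  [[0,0,0],[0,0,-0.928],0.2],
  [[0,0,0],[0,0,-0.928],0.2],
])

```text
time: 4.25
eef_pos: [0.6699, 0.0537, 0.2477]
eef_rot: [0.746, 0.666, 0.0, 0.0]
contact_force: [-0.1, -0.7, -0.7]
opening: 0.0374
grip_force: 0.0
```

Run:
```python
from h import *
to([.6705,.0518,.120],np.radians(-6.48))
print(arm.state()["opening"])
for n,p in {"blue":[(325,57),(410,97),(350,217),(272,170)],"yellow":[(70,222),(138,272),(80,362),(25,305)],"green":[(293,437),(383,412),(415,530),(325,545)]}.items():
    P=np.array([atz("wrist",60+x/3,70+y/3,.026,"w2")[:2] for x,y in p]); L=(P[0]+P[1]-P[2]-P[3])/2; W=(P[0]+P[3]-P[1]-P[2])/2
    print(n,P.mean(0),"len",np.linalg.norm(L),"w",np.linalg.norm(W),"long yaw",np.degrees(np.arctan2(L[1],L[0])),"short yaw",np.degrees(np.arctan2(W[1],W[0])))
```

```text
4.25 [0.6699 0.0537 0.2477] yaw -6.526848496763505 -> [-0.0091  0.0037  0.6386] [ 0.0006  0.0001 -0.0016] ('j6', np.float64(0.1096334304957722))
0.03736427241623032
blue [0.5906 0.2509] len 0.058305457441991976 w 0.046321262170197774 long yaw -29.735692458834805 short yaw 59.661893254283385
yellow [0.5299 0.4014] len 0.05513832847333934 w 0.047691177787151734 long yaw -42.88677591441057 short yaw 51.34493476471146
green [0.4311 0.2531] len 0.055433347721598886 w 0.048295214671165695 long yaw 11.399517122628962 short yaw 100.97296927115235
```

Request:
servo_tool([
  [[0,0,0.1],[0,0,0],0.2],
  [[0,0,0.25],[0,0,0],0.2],
  [[0,0,0.4],[0,0,0],0.2],
  [[-0.01,0,0.5],[0,0,0],0.2],
  [[-0.01,0,0.58],[0,0,0],0.2],
  [[-0.01,0,0.64],[0,0,0],0.2],
  [[-0.01,0,0.64],[0,0,0],0.2],
  [[-0.01,0,0.64],[0,0,0],0.2],
])

```text
time: 4.92
eef_pos: [0.6697, 0.0518, 0.1192]
eef_rot: [0.746, 0.666, -0.0, -0.0]
contact_force: [0.3, -0.5, 0.4]
opening: 0.0376
grip_force: 0.0
```

Request:
servo_tool([
  [[0,0,0],[0,0,0],1],
  [[0,0,0],[0,0,0],1],
  [[0,0,0],[0,0,0],1],
  [[0,0,0],[0,0,0],1],
  [[0,0,0],[0,0,0],1],
  [[0,0,0],[0,0,0],1],
  [[0,0,0],[0,0,0],1],
  [[0,0,0],[0,0,0],1],
])

```text
time: 5.58
eef_pos: [0.6708, 0.0517, 0.1207]
eef_rot: [0.746, 0.666, 0.001, 0.001]
contact_force: [2.2, -0.1, 3.6]
opening: 0.0134
grip_force: 30.0
```

Gripped at 13.4 mm, so the fingers are on the 14 mm bar. Now the arc to open.

Request:
servo_tool([
  [[0,-0.07,-0.07],[0,0,0],1],
  [[0,-0.15,-0.13],[0,0,0],1],
  [[0,-0.235,-0.175],[0,0,0],1],
  [[0,-0.33,-0.205],[0,0,0],1],
  [[0,-0.415,-0.22],[0,0,0],1],
  [[0,-0.5,-0.225],[0,0,0],1],
  [[0,-0.6,-0.21],[0,0,0],1],
  [[0,-0.69,-0.185],[0,0,0],1],
])

```text
time: 6.25
eef_pos: [0.5322, 0.0686, 0.1552]
eef_rot: [0.745, 0.667, 0.001, -0.001]
contact_force: [7.1, 3.0, -9.9]
opening: 0.0133
grip_force: 30.0
```

Request:
servo_tool([
  [[0,-0.09,0.04],[0,0,0],1],
  [[0,-0.17,0.095],[0,0,0],1],
  [[0,-0.245,0.16],[0,0,0],1],
  [[0,-0.305,0.24],[0,0,0],1],
  [[0,-0.355,0.325],[0,0,0],1],
  [[0,-0.39,0.415],[0,0,0],1],
  [[0,-0.405,0.5],[0,0,0],1],
  [[0,-0.41,0.57],[0,0,0],1],
])

```text
time: 6.92
eef_pos: [0.4532, 0.0781, 0.0425]
eef_rot: [0.746, 0.666, 0.004, 0.001]
contact_force: [6.7, 5.5, 1.5]
opening: 0.0131
grip_force: 30.0
```

Request:
servo_tool([
  [[0,0,0.01],[0,0,0],1],
  [[0,0,0.01],[0,0,0],1],
  [[0,0,0.01],[0,0,0],0.2],
  [[0,0,0.01],[0,0,0],0.2],
  [[0,0,0.01],[0,0,0],0.2],
  [[0,0,-0.3],[0,0,0],0.2],
  [[0,0,-0.5],[0,0,0],0],
  [[0,0,-0.6],[0,0,0],-1],
])

```text
time: 7.58
eef_pos: [0.4498, 0.0761, 0.1631]
eef_rot: [0.746, 0.666, -0.001, -0.001]
contact_force: [0.5, -0.1, 0.4]
opening: 0.0476
grip_force: 0.0
```

Run:
```python
from h import *
im,s=snap("side","s2"); im,s=snap("wrist","w3"); print(s["time"],s["eef_pos"])
a=cv2.imread("pics/s2.png")[180:400,200:410]; b=cv2.imread("pics/w3.png")[:340]
cv2.imwrite("pics/m3.png",np.hstack([cv2.resize(a,(357,374)),cv2.resize(b,(440,374))]))
```

```text
7.6333 [0.4548 0.0764 0.1728]
```

View pics/m3.png

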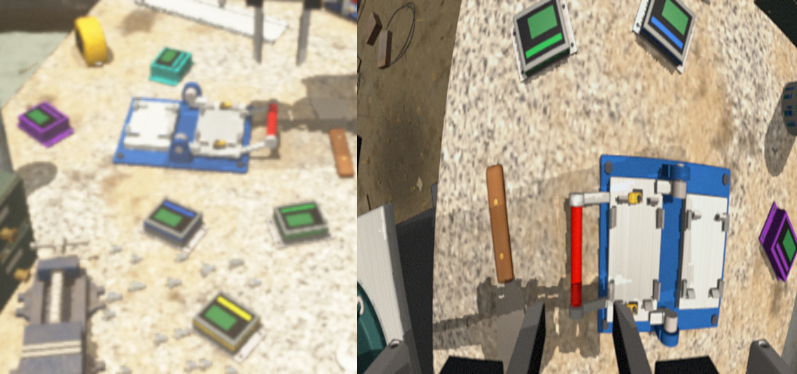

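The plate lies open: pocket at about (640,250) in the right half, bar at (576,250). Modules are undisturbed. I'll calibrate a band and screen detector so I don't need to view many pictures.

```bash
cat >> h.py <<'E'
HUE={"blue":(103,118),"yellow":(24,33),"green":(60,80)}
def detect(name,col,z=.026,roi=None,guess=None,rad=.08):
    """band blob of given colour in saved wrist picture: centre (world), long yaw, size"""
    im=cv2.imread(f"pics/{name}.png"); h=cv2.cvtColor(im,cv2.COLOR_BGR2HSV); lo,hi=HUE[col]
    m=((h[...,0]>=lo)&(h[...,0]<=hi)&(h[...,1]>(175 if col!="green" else 190))&(h[...,2]>100)).astype(np.uint8)
    out=[]
    for c in cv2.findContours(m,cv2.RETR_EXTERNAL,cv2.CHAIN_APPROX_NONE)[0]:
        if cv2.contourArea(c)<25: continue
        P=np.array([atz("wrist",p[0][0],p[0][1],z,name)[:2] for p in c])
        (cx,cy),(w,l),a=cv2.minAreaRect((P*1000).astype(np.float32)); yaw=a+90 if l>w else a
        if guess is not None and np.hypot(cx/1000-guess[0],cy/1000-guess[1])>rad: continue
        out.append((round(cx/1000,4),round(cy/1000,4),round((yaw+90)%180-90,1),round(max(w,l),1),round(min(w,l),1)))
    return out
E
python3 - <<'E'
from h import *
for n in ("w2","w3"):
    for c,g in (("blue",(.59,.25)),("yellow",(.53,.40)),("green",(.43,.253))): print(n,c,detect(n,c,guess=g))
for n in ("w2",):
    im=cv2.cvtColor(cv2.imread("pics/w2.png"),cv2.COLOR_BGR2HSV)
    for nm,x,y in (("blue",355,147),("yellow",87,309),("green",374,478),("gscreen",333,480)): print(nm,im[70+y//3,60+x//3])
E
```

```text
w2 blue [(0.5846, 0.2436, -31.0, 43.4, 4.0)]
w2 yellow [(0.5207, 0.3968, -38.9, 45.8, 7.3)]
w2 green [(0.4321, 0.2428, 11.6, 41.0, 4.5)]
w3 blue [(0.5887, 0.2394, -31.2, 32.0, 4.8)]
w3 yellow []
w3 green []
blue [108 183 229]
yellow [ 31 255 228]
green [ 67 190 177]
gscreen [ 65 141 127]
```

Request:
servo_tool([
  [[0.1,0,0],[0,0,0.2],-1],
  [[0.25,-0.05,0],[0,0,0.4],-1],
  [[0.45,-0.1,0],[0,0,0.6],-1],
  [[0.6,-0.15,0],[0,0,0.8],-1],
  [[0.75,-0.2,0],[0,0,0.8],-1],
  [[0.85,-0.21,0],[0,0,0.8],-1],
  [[0.87,-0.21,0],[0,0,0.8],-1],
  [[0.87,-0.21,0],[0,0,0.8],-1],
])

```text
time: 8.35
eef_pos: [0.4281, 0.2544, 0.1613]
eef_rot: [0.867, 0.498, -0.001, 0.0]
contact_force: [-0.2, 0.1, -0.3]
opening: 0.0938
grip_force: 0.0
```

Request:
servo_tool([
  [[0,0,0],[0,0,0.2],-1],
  [[0,0,0],[0,0,0.4],-1],
  [[0,0,0],[0,0,0.6],-1],
  [[0,0,0],[0,0,0.8],-1],
  [[0,0,0],[0,0,0.8],-1],
  [[0,0,0],[0,0,0.8],-1],
  [[0,0,0],[0,0,0.8],-1],
  [[0,0,0],[0,0,0.8],-1],
])

```text
time: 9.02
eef_pos: [0.4289, 0.2534, 0.1623]
eef_rot: [0.952, 0.306, -0.0, 0.0]
contact_force: [0.5, -0.4, -0.1]
opening: 0.0938
grip_force: 0.0
```

Request:
servo_tool([
  [[0,0,0],[0,0,0.2],-1],
  [[0,0,0],[0,0,0.4],-1],
  [[0,0,0],[0,0,0.6],-1],
  [[0,0,0],[0,0,0.8],-1],
  [[0,0,0],[0,0,0.8],-1],
  [[0,0,0],[0,0,0.8],-1],
  [[0,0,0],[0,0,0.8],-1],
  [[0,0,0],[0,0,0.8],-1],
])

```text
time: 9.68
eef_pos: [0.4289, 0.2539, 0.1624]
eef_rot: [0.995, 0.102, -0.0, 0.0]
contact_force: [0.3, 0.3, -0.4]
opening: 0.094
grip_force: 0.0
```

Run:
```python
from h import *
im,s=snap("wrist","w4"); print(s["time"],s["eef_pos"],s["qpos"][5])
HUE["green"]=(55,80)
for c,g in (("blue",(.59,.25)),("yellow",(.53,.40)),("green",(.43,.253))): print(c,detect("w4",c,guess=g))
to([.4311,.2531,.020],np.radians(101.5))
cv2.imwrite("pics/w4c.png",im[60:420,60:600,::-1])
```

```text
9.6833 [0.4289 0.2539 0.1624] 1.7876200960327358
blue [(0.5838, 0.2417, -30.6, 43.4, 4.6)]
yellow [(0.5192, 0.3953, -39.7, 44.7, 5.8)]
green []
9.7333 [0.4289 0.2539 0.1625] yaw -78.32959189245976 -> [0.01   0.0063 0.7123] [ 0.0002 -0.      0.0057] ('j6', np.float64(1.7879877375592856))
```

View pics/w4c.png

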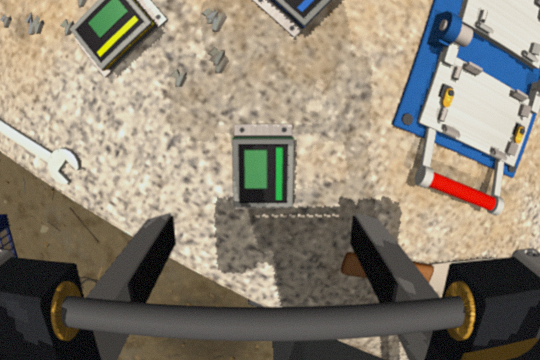

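Green is aligned between the fingers, with face corners (233,138), (295,138), (293,205) and (235,205) in the crop (original = +60).

Run:
```python
from h import *
P=np.array([atz("wrist",u+60,v+60,.026,"w4")[:2] for u,v in [(233,138),(295,138),(293,205),(235,205)]])
print(P,P.mean(0)); print("ear end mid @4mm",atz("wrist",324,184,.004,"w4"))
c=P.mean(0); to([c[0],c[1],.020],np.radians(101.5))
im=cv2.cvtColor(cv2.imread("pics/w4.png"),cv2.COLOR_BGR2HSV); print(im[60+170,60+279],im[60+170,60+255])
```

```text
[[0.4531 0.2836]
 [0.4631 0.235 ]
 [0.4075 0.224 ]
 [0.3977 0.2716]] [0.4304 0.2536]
ear end mid @4mm [0.4666 0.261  0.004 ]
9.7333 [0.4289 0.2539 0.1625] yaw -78.32959189245976 -> [0.0068 0.0033 0.7123] [ 0.0002 -0.      0.0057] ('j6', np.float64(1.7879877375592856))
[ 67 188 184] [ 65 118 153]
```

Request:
servo_tool([
  [[0,0,0.1],[0,0,0],-1],
  [[0.005,0.003,0.25],[0,0,0],-1],
  [[0.005,0.003,0.4],[0,0,0],-1],
  [[0.005,0.003,0.55],[0,0,0],-1],
  [[0.005,0.003,0.63],[0,0,0],-1],
  [[0.005,0.003,0.67],[0,0,0],-1],
  [[0.005,0.003,0.67],[0,0,0],-1],
  [[0.005,0.003,0.67],[0,0,0],-1],
])

```text
time: 10.4
eef_pos: [0.4305, 0.2538, 0.029]
eef_rot: [0.995, 0.101, 0.0, -0.0]
contact_force: [0.2, 1.1, -0.3]
opening: 0.0939
grip_force: 0.0
```

Request:
servo_tool([
  [[0,0,0],[0,0,0],1],
  [[0,0,0],[0,0,0],1],
  [[0,0,0],[0,0,0],1],
  [[0,0,0],[0,0,0],1],
  [[0,0,0],[0,0,0],1],
  [[0,0,0],[0,0,0],1],
  [[0,0,0],[0,0,0],1],
  [[0,0,0],[0,0,0],1],
])

```text
time: 11.07
eef_pos: [0.43, 0.2536, 0.0286]
eef_rot: [0.995, 0.101, 0.0, -0.0]
contact_force: [0.7, 0.3, 1.5]
opening: 0.0498
grip_force: 30.0
```

Request:
servo_tool([
  [[0,0,-0.1],[0,0,0],1],
  [[0,0,-0.2],[0,0,0],1],
  [[0,0,-0.3],[0,0,0],1],
  [[0,0,-0.4],[0,0,0],1],
  [[0,0,-0.5],[0,0,0],1],
  [[0,0,-0.5],[0,0,0],1],
  [[0,0,-0.5],[0,0,0],1],
  [[0,0,-0.5],[0,0,0],1],
])

```text
time: 11.73
eef_pos: [0.4292, 0.2532, 0.1268]
eef_rot: [0.995, 0.101, -0.001, 0.0]
contact_force: [0.7, -0.1, -1.2]
opening: 0.0499
grip_force: 30.0
```

Run:
```python
from h import *
print(arm.state()["opening"]); to([.5257,.0684,.128],np.radians(-6.5))
im,s=snap("wrist","w5")
im=cv2.imread("pics/w5.png")
```

```text
0.04992774008101481
11.7333 [0.4292 0.2532 0.1268] yaw -78.4092793146036 -> [ 0.2872  1.0021 -0.006 ] [-0.002   0.0049 -2.397 ] ('j6', np.float64(1.7877341108057356))
```

Request:
servo_tool([
  [[0.05,0.1,0],[0,0,-0.2],1],
  [[0.1,0.3,0],[0,0,-0.4],1],
  [[0.15,0.45,0],[0,0,-0.6],1],
  [[0.2,0.6,0],[0,0,-0.8],1],
  [[0.25,0.8,0],[0,0,-0.8],1],
  [[0.28,0.95,0],[0,0,-0.8],1],
  [[0.287,1,0],[0,0,-0.8],1],
  [[0.287,1,0],[0,0,-0.8],1],
])

```text
time: 12.45
eef_pos: [0.5261, 0.0669, 0.1264]
eef_rot: [0.953, 0.304, -0.002, -0.0]
contact_force: [-0.2, -0.7, -2.9]
opening: 0.0498
grip_force: 30.0
```

Request:
servo_tool([
  [[0,0,0],[0,0,-0.2],1],
  [[0,0,0],[0,0,-0.4],1],
  [[0,0,0],[0,0,-0.6],1],
  [[0,0,0],[0,0,-0.8],1],
  [[0,0,0],[0,0,-0.8],1],
  [[0,0,0],[0,0,-0.8],1],
  [[0,0,0],[0,0,-0.8],1],
  [[0,0,0],[0,0,-0.8],1],
])

```text
time: 13.12
eef_pos: [0.526, 0.0698, 0.1282]
eef_rot: [0.868, 0.497, -0.0, -0.0]
contact_force: [0.1, -0.5, -2.0]
opening: 0.0497
grip_force: 30.0
```

Request:
servo_tool([
  [[0,0,0],[0,0,-0.2],1],
  [[0,0,0],[0,0,-0.4],1],
  [[0,0,0],[0,0,-0.6],1],
  [[0,0,0],[0,0,-0.8],1],
  [[0,0,0],[0,0,-0.8],1],
  [[0,0,0],[0,0,-0.8],1],
  [[0,0,0],[0,0,-0.8],1],
  [[0,0,0],[0,0,-0.8],1],
])

```text
time: 13.78
eef_pos: [0.5264, 0.0692, 0.1284]
eef_rot: [0.746, 0.666, -0.0, 0.0]
contact_force: [-0.9, -0.0, -1.3]
opening: 0.0495
grip_force: 30.0
```

Run:
```python
from h import *
to([.5257,.0684,.0495],np.radians(-6.5))
im,s=snap("wrist","w6"); cv2.imwrite("pics/w6c.png",cv2.resize(im[40:340,180:580,::-1],None,fx=2,fy=2,interpolation=cv2.INTER_CUBIC))
```

```text
13.7833 [0.5264 0.0692 0.1284] yaw -6.512603533324023 -> [-0.0043 -0.0029  0.3947] [-0.      0.0001 -0.0004] ('j6', np.float64(0.13762046874979125))
```

View pics/w6c.png

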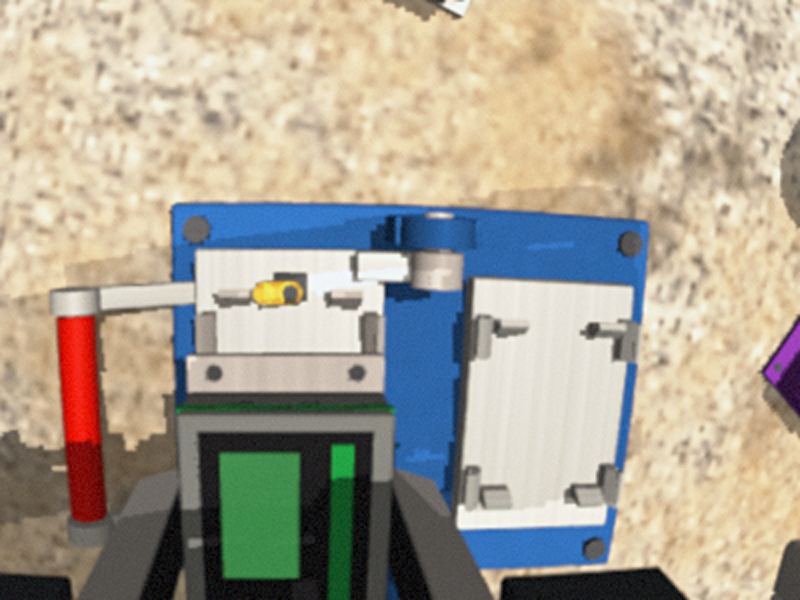

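Green is held face-up over the pocket, ear end at (188..384,356). Nest walls are at (490,335), (617,335), (479,490) and (600,490), and the far base corners at (173,204) and (648,222).

Run:
```python
from h import *
a=lambda x,y,z: atz("wrist",180+x/2,40+y/2,z,"w6")
fx=np.array([.9936,-.1128]);fy=np.array([.1128,.9936]);O=np.array([.5754,.0628])
loc=lambda p:np.array([(p[:2]-O)@fx,(p[:2]-O)@fy])
print("base far y corners",loc(a(173,204,.008)),loc(a(648,222,.008)), "exp (-.095,.076),(.095,.076)")
N=[loc(a(x,y,.032)) for x,y in [(490,335),(617,335),(479,490),(600,490)]]; print("nest",N,np.mean(N,0))
print("pocket end wall inner y",loc(a(235,303,.032)),loc(a(345,304,.032)))
print("ear end",loc(a(188,357,.104)),loc(a(384,355,.104)),"tcp",loc(np.array([.5264,.0692])))
print("bar",loc(a(75,318,.041)),loc(a(88,520,.041)))
```

```text
base far y corners [-0.0924  0.0771] [0.0953 0.0754] exp (-.095,.076),(.095,.076)
nest [array([0.0223, 0.0319]), array([0.0727, 0.0328]), array([ 0.0225, -0.0274]), array([ 0.0731, -0.0289])] [0.0476 0.0021]
pocket end wall inner y [-0.0679  0.0426] [-0.03    0.0423]
ear end [-0.0751  0.0389] [-0.0258  0.0394] tcp [-0.0494  0.0008]
bar [-0.1226  0.0396] [-0.1237 -0.0356]
```

Request:
servo_tool([
  [[0,-0.003,0.08],[0,0,0],1],
  [[0,-0.003,0.16],[0,0,0],1],
  [[0,-0.003,0.24],[0,0,0],1],
  [[0,-0.003,0.3],[0,0,0],1],
  [[0,-0.003,0.34],[0,0,0],1],
  [[0,-0.003,0.37],[0,0,0],1],
  [[0,-0.003,0.39],[0,0,0],1],
  [[0,-0.003,0.39],[0,0,0],1],
])

```text
time: 14.5
eef_pos: [0.5265, 0.0692, 0.0504]
eef_rot: [0.746, 0.666, 0.001, 0.001]
contact_force: [1.7, -0.1, -2.9]
opening: 0.0495
grip_force: 30.0
```

Request:
servo_tool([
  [[0,0,0],[0,0,0],1],
  [[0,0,0],[0,0,0],0.05],
  [[0,0,0],[0,0,0],-0.3],
  [[0,0,0],[0,0,0],-0.5],
  [[0,0,0],[0,0,0],-0.5],
  [[0,0,-0.1],[0,0,0],-0.5],
  [[0,0,-0.3],[0,0,0],-0.5],
  [[0,0,-0.4],[0,0,0],-0.5],
])

```text
time: 15.17
eef_pos: [0.5267, 0.0693, 0.134]
eef_rot: [0.746, 0.666, 0.001, 0.001]
contact_force: [0.9, -0.9, 0.1]
opening: 0.0704
grip_force: 0.0
```

Run:
```python
from h import *
snap("wrist","w7"); snap("side","s7"); print(arm.state()["eef_pos"])
a=cv2.imread("pics/w7.png")[100:340,150:550]; b=cv2.imread("pics/s7.png")[200:300,240:380]
cv2.imwrite("pics/m7.png",np.vstack([cv2.resize(a,(600,300)),cv2.resize(b,(600,280))]))
to([.4512,.0769,.039],np.radians(-6.5))
```

```text
[0.5288 0.0694 0.1361]
15.2667 [0.5288 0.0694 0.1361] yaw -6.40329345435665 -> [-0.0068 -0.3947  0.4814] [ 0.0195 -0.0027  0.0032] ('j6', np.float64(0.13595184723489873))
```

View pics/m7.png

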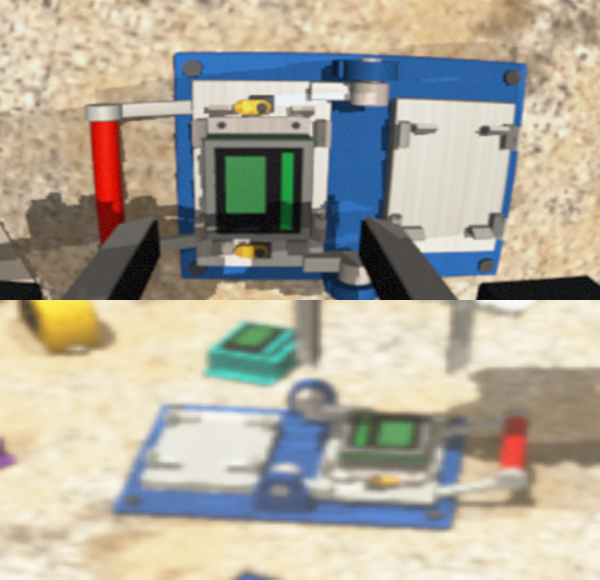

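Green sits flat and face-up in the pocket, between the corner walls and brass buttons (upper (255,105), lower (252,250)). Now the bar.

Request:
servo_tool([
  [[0,-0.08,0],[0,0,0],0],
  [[0,-0.18,0],[0,0,0],0.2],
  [[0,-0.28,0],[0,0,0],0.2],
  [[0,-0.35,0],[0,0,0],0.2],
  [[0,-0.38,0],[0,0,0],0.2],
  [[0,-0.38,0],[0,0,0],0.2],
  [[0,-0.38,0],[0,0,0],0.2],
  [[0,-0.38,0],[0,0,0],0.2],
])

```text
time: 15.93
eef_pos: [0.4509, 0.0776, 0.1303]
eef_rot: [0.746, 0.666, 0.0, 0.0]
contact_force: [-0.7, 0.4, 0.5]
opening: 0.0377
grip_force: 0.0
```

Run:
```python
from h import *
print(arm.state()["opening"]);to([.4512,.0769,.039],np.radians(-6.5))
```

```text
0.03774672304395127
15.9333 [0.4509 0.0776 0.1303] yaw -6.419614424131235 -> [-0.0034  0.002   0.4564] [0.0003 0.0002 0.0027] ('j6', np.float64(0.15863981478307804))
```

Request:
servo_tool([
  [[0,0,0.1],[0,0,0],0.2],
  [[0,0,0.22],[0,0,0],0.2],
  [[0,0,0.34],[0,0,0],0.2],
  [[0,0,0.42],[0,0,0],0.2],
  [[0,0,0.455],[0,0,0],0.2],
  [[0,0,0.455],[0,0,0],0.2],
  [[0,0,0.455],[0,0,0],1],
  [[0,0,0.455],[0,0,0],1],
])

```text
time: 16.6
eef_pos: [0.4516, 0.0777, 0.0408]
eef_rot: [0.746, 0.666, 0.001, 0.001]
contact_force: [0.8, -0.2, 0.7]
opening: 0.0277
grip_force: 0.0
```

Request:
servo_tool([
  [[0,0,0],[0,0,0],1],
  [[0,0,0],[0,0,0],1],
  [[0,0,0],[0,0,0],1],
  [[0,0,0],[0,0,0],1],
  [[0,0,0],[0,0,0],1],
  [[0,0,0],[0,0,0],1],
  [[0,0,0],[0,0,0],1],
  [[0,0,0],[0,0,0],1],
])

```text
time: 17.27
eef_pos: [0.4531, 0.0776, 0.0412]
eef_rot: [0.746, 0.666, 0.003, 0.002]
contact_force: [6.1, -0.1, -1.2]
opening: 0.0129
grip_force: 30.0
```

Request:
servo_tool([
  [[0,0.005,-0.08],[0,0,0],1],
  [[0,0.02,-0.16],[0,0,0],1],
  [[0,0.05,-0.24],[0,0,0],1],
  [[0,0.085,-0.31],[0,0,0],1],
  [[0,0.13,-0.38],[0,0,0],1],
  [[0,0.185,-0.44],[0,0,0],1],
  [[0,0.245,-0.495],[0,0,0],1],
  [[0,0.3125,-0.54],[0,0,0],1],
])

```text
time: 17.93
eef_pos: [0.5105, 0.0706, 0.1465]
eef_rot: [0.746, 0.666, -0.002, -0.002]
contact_force: [-2.4, -0.6, -4.3]
opening: 0.0133
grip_force: 30.0
```

Request:
servo_tool([
  [[0,0.075,-0.035],[0,0,0],1],
  [[0,0.15,-0.06],[0,0,0],1],
  [[0,0.23,-0.08],[0,0,0],1],
  [[0,0.31,-0.085],[0,0,0],1],
  [[0,0.395,-0.08],[0,0,0],1],
  [[0,0.475,-0.06],[0,0,0],1],
  [[0,0.55,-0.035],[0,0,0],1],
  [[0,0.625,0],[0,0,0],1],
])

```text
time: 18.6
eef_pos: [0.6379, 0.0551, 0.1502]
eef_rot: [0.746, 0.666, 0.0, 0.002]
contact_force: [-1.1, -3.2, 3.8]
opening: 0.0128
grip_force: 30.0
```

Request:
servo_tool([
  [[0,0.07,0.045],[0,0,0],1],
  [[0,0.13,0.1],[0,0,0],1],
  [[0,0.185,0.16],[0,0,0],1],
  [[0,0.23,0.23],[0,0,0],1],
  [[0,0.265,0.3],[0,0,0],1],
  [[0,0.29,0.38],[0,0,0],1],
  [[0,0.305,0.46],[0,0,0],1],
  [[0,0.312,0.53],[0,0,0],1],
])

```text
time: 19.27
eef_pos: [0.7013, 0.0474, 0.0423]
eef_rot: [0.746, 0.666, 0.001, 0.003]
contact_force: [3.6, -3.2, 1.4]
opening: 0.0133
grip_force: 30.0
```

Request:
servo_tool([
  [[0,0,0.01],[0,0,0],1],
  [[0,0,0.01],[0,0,0],1],
  [[0,0,0.01],[0,0,0],1],
  [[0,0,0.01],[0,0,0],1],
  [[0,0,0.01],[0,0,0],1],
  [[0,0,0.01],[0,0,0],1],
  [[0,0,0.01],[0,0,0],1],
  [[0,0,0.01],[0,0,0],1],
])

```text
time: 19.93
eef_pos: [0.7013, 0.0475, 0.04]
eef_rot: [0.746, 0.666, 0.001, 0.003]
contact_force: [7.6, -4.8, -3.2]
opening: 0.0127
grip_force: 30.0
```

Request:
servo_tool([
  [[0,-0.005,-0.08],[0,0,0],1],
  [[0,-0.02,-0.16],[0,0,0],1],
  [[0,-0.05,-0.24],[0,0,0],1],
  [[0,-0.085,-0.31],[0,0,0],1],
  [[0,-0.13,-0.38],[0,0,0],1],
  [[0,-0.185,-0.44],[0,0,0],1],
  [[0,-0.245,-0.495],[0,0,0],1],
  [[0,-0.3125,-0.54],[0,0,0],1],
])

```text
time: 20.6
eef_pos: [0.6376, 0.0552, 0.1492]
eef_rot: [0.746, 0.666, 0.001, 0.002]
contact_force: [3.1, -2.9, -0.4]
opening: 0.0134
grip_force: 30.0
```

Request:
servo_tool([
  [[0,-0.075,-0.035],[0,0,0],1],
  [[0,-0.15,-0.06],[0,0,0],1],
  [[0,-0.23,-0.08],[0,0,0],1],
  [[0,-0.31,-0.085],[0,0,0],1],
  [[0,-0.395,-0.08],[0,0,0],1],
  [[0,-0.475,-0.06],[0,0,0],1],
  [[0,-0.55,-0.035],[0,0,0],1],
  [[0,-0.625,0],[0,0,0],1],
])

```text
time: 21.27
eef_pos: [0.5126, 0.0704, 0.1468]
eef_rot: [0.746, 0.666, 0.001, 0.001]
contact_force: [9.1, -1.0, -12.1]
opening: 0.0132
grip_force: 30.0
```

Request:
servo_tool([
  [[0,-0.07,0.045],[0,0,0],1],
  [[0,-0.13,0.1],[0,0,0],1],
  [[0,-0.185,0.16],[0,0,0],1],
  [[0,-0.23,0.23],[0,0,0],1],
  [[0,-0.265,0.3],[0,0,0],1],
  [[0,-0.29,0.38],[0,0,0],1],
  [[0,-0.305,0.46],[0,0,0],1],
  [[0,-0.312,0.53],[0,0,0],1],
])

```text
time: 21.93
eef_pos: [0.4531, 0.0777, 0.0424]
eef_rot: [0.746, 0.666, 0.003, 0.003]
contact_force: [7.8, -0.2, 0.9]
opening: 0.0128
grip_force: 30.0
```

Request:
servo_tool([
  [[0,0,0.01],[0,0,0],1],
  [[0,0,0.01],[0,0,0],1],
  [[0,0,0.01],[0,0,0],0.2],
  [[0,0,0.01],[0,0,0],0.2],
  [[0,0,0.01],[0,0,0],0.2],
  [[0,0,-0.2],[0,0,0],0.2],
  [[0,0,-0.4],[0,0,0],0],
  [[0,0,-0.6],[0,0,0],-0.5],
])

```text
time: 22.6
eef_pos: [0.4486, 0.0778, 0.1619]
eef_rot: [0.745, 0.667, -0.001, -0.001]
contact_force: [-0.1, -0.4, 0.7]
opening: 0.0474
grip_force: 0.0
```

Run:
```python
from h import *
print(arm.state()["opening"]);to([.6269,.057,.13],np.radians(-6.5))
snap("wrist","w8");snap("side","s8")
a=cv2.imread("pics/w8.png")[100:340,150:550]; b=cv2.imread("pics/s8.png")[200:300,240:380]
cv2.imwrite("pics/m8.png",np.vstack([cv2.resize(a,(600,300)),cv2.resize(b,(600,280))]))
```

```text
0.047397381997680836
22.6 [0.4486 0.0778 0.1619] yaw -6.398124189030401 -> [-0.0041  0.8979  0.156 ] [-0.0075  0.0009  0.0034] ('j6', np.float64(0.15866213308676422))
```

View pics/m8.png

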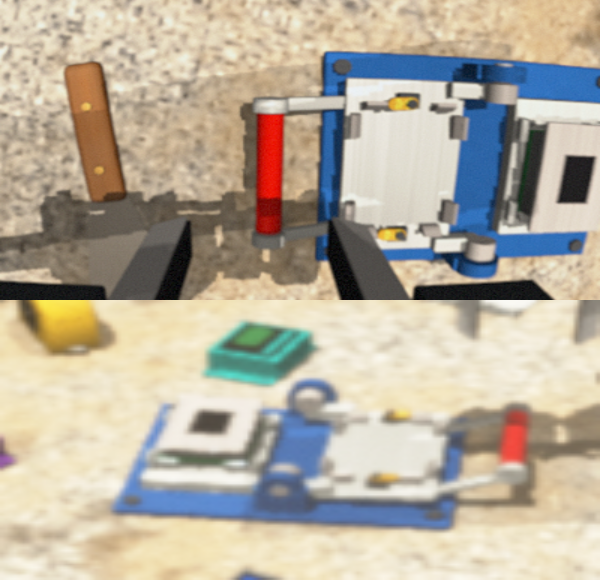

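Green lies face-down in the nest (its back shows a black square at (578,180)), and the plate is open and empty.

Request:
servo_tool([
  [[0,0.1,0],[0,0,0],-0.5],
  [[0,0.25,0],[0,0,0],-0.5],
  [[0,0.45,0],[0,0,0],-0.5],
  [[0,0.6,0],[0,0,0],-0.5],
  [[0,0.75,0],[0,0,0],-0.5],
  [[0,0.85,0],[0,0,0],-0.5],
  [[0,0.88,0],[0,0,0],-0.5],
  [[0,0.88,0],[0,0,0],-0.5],
])

```text
time: 23.37
eef_pos: [0.6252, 0.0579, 0.1596]
eef_rot: [0.746, 0.666, -0.001, -0.001]
contact_force: [-0.1, 0.3, -0.4]
opening: 0.0707
grip_force: 0.0
```

Run:
```python
from h import *
snap("wrist","w9"); print(arm.state()["opening"]);to([.6269,.057,.052],np.radians(-6.5))
# back outline: bright blob near nest
im=cv2.imread("pics/w9.png"); h=cv2.cvtColor(im,cv2.COLOR_BGR2HSV)
m=((h[...,2]<70)).astype(np.uint8)
for c in cv2.findContours(m,cv2.RETR_EXTERNAL,cv2.CHAIN_APPROX_NONE)[0]:
    A=cv2.contourArea(c)
    if 60<A<6000:
        M=cv2.moments(c);u,v=M["m10"]/M["m00"],M["m01"]/M["m00"]; p=atz("wrist",u,v,.046,"w9")
        if np.hypot(p[0]-.627,p[1]-.057)<.03: print("square",A,u,v,p)
```

```text
0.07046511130808228
23.4167 [0.6243 0.0582 0.1601] yaw -6.409764836989898 -> [-0.0043  0.0152  0.5406] [-0.0062  0.0004  0.003 ] ('j6', np.float64(0.11432535249707486))
square 1071.0 325.19779022720195 243.52661064425772 [0.6255 0.0575 0.046 ]
```

Request:
servo_tool([
  [[0,0.01,0.1],[0,0,0],-0.5],
  [[0,0.01,0.22],[0,0,0],-0.5],
  [[0,0.01,0.34],[0,0,0],-0.5],
  [[0,0.01,0.46],[0,0,0],-0.5],
  [[0,0.01,0.54],[0,0,0],-0.5],
  [[0,0.01,0.54],[0,0,0],-0.5],
  [[0,0.01,0.54],[0,0,0],1],
  [[0,0.01,0.54],[0,0,0],1],
])

```text
time: 24.08
eef_pos: [0.6273, 0.0581, 0.0552]
eef_rot: [0.745, 0.667, 0.001, 0.001]
contact_force: [0.1, -0.3, 0.7]
opening: 0.0605
grip_force: 0.0
```

Request:
servo_tool([
  [[0,0,0],[0,0,0],1],
  [[0,0,0],[0,0,0],1],
  [[0,0,0],[0,0,0],1],
  [[0,0,0],[0,0,0],1],
  [[0,0,0],[0,0,0],1],
  [[0,0,0],[0,0,0],1],
  [[0,0,0],[0,0,0],1],
  [[0,0,0],[0,0,0],1],
])

```text
time: 24.75
eef_pos: [0.628, 0.0579, 0.0558]
eef_rot: [0.746, 0.666, 0.001, 0.001]
contact_force: [-2.0, -0.0, 6.1]
opening: 0.0497
grip_force: 29.9
```

Request:
servo_tool([
  [[0,0,-0.06],[0,0,0],1],
  [[0,0,-0.15],[0,0,0],1],
  [[0,0,-0.25],[0,0,0],1],
  [[0,0,-0.35],[0,0,0],1],
  [[0,0,-0.45],[0,0,0],1],
  [[0,0,-0.5],[0,0,0],1],
  [[0,0,-0.5],[0,0,0],1],
  [[0,0,-0.5],[0,0,0],1],
])

```text
time: 25.42
eef_pos: [0.6274, 0.0578, 0.1538]
eef_rot: [0.746, 0.666, 0.0, 0.0]
contact_force: [-0.3, 0.7, -1.1]
opening: 0.0493
grip_force: 29.9
```

Run:
```python
from h import *
print(arm.state()["opening"],arm.state()["qpos"]);to([.475,-.25,.152],np.radians(56.7)); to([.475,-.25,.152],np.radians(-123.3))
```

```text
0.049341002513181124 [ 0.002   0.2877  1.2833 -0.0002  1.5697  0.1139]
25.4167 [0.6274 0.0578 0.1538] yaw -6.414364659978963 -> [-1.6145 -0.5852  0.0083] [ 0.0017  0.0011 -2.1038] ('j6', np.float64(0.11394266902615352))
25.4167 [0.6274 0.0578 0.1538] yaw -6.414364659978963 -> [-1.6145 -0.5852  0.0083] [ 0.0017  0.0011 -2.1038] ('j6', np.float64(0.11394266902615352))
```

Run:
```python
from h import *
a=cv2.imread("pics/w1.png")[0:196,375:535]; b=cv2.imread("pics/side0.png")[160:212,270:376]
A=cv2.resize(a,None,fx=3,fy=3,interpolation=cv2.INTER_CUBIC);B=cv2.resize(b,None,fx=3,fy=3,interpolation=cv2.INTER_CUBIC)
C=np.zeros((588,480+318,3),np.uint8);C[:,:480]=A;C[:156,480:]=B;cv2.imwrite("pics/ch.png",C)
```

```text
(no output)
```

View pics/ch.png

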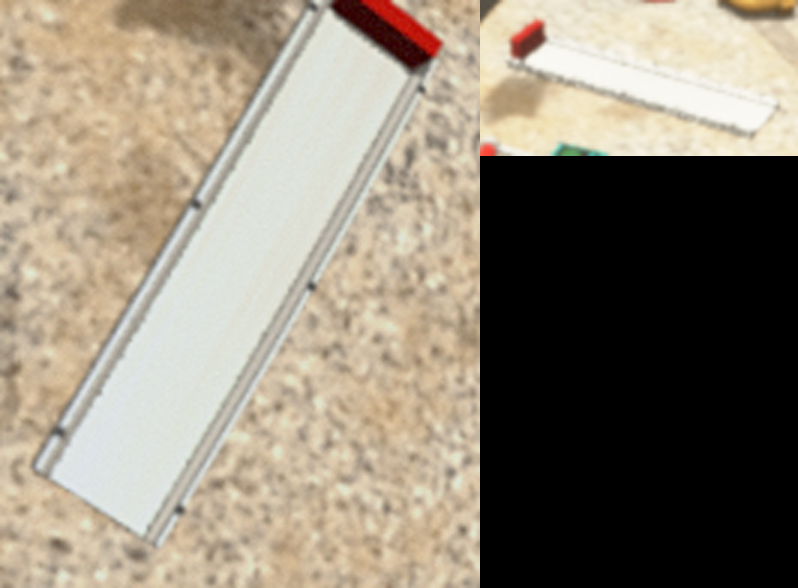

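Channel crop (original = 375+x/3, y/3): near floor corners at (52,477) and (147,540). Block foot at (328,8) to (410,72). Outer fence lines run (35,467)→(310,5) and (157,545)→(422,90).

Run:
```python
from h import *
a=lambda x,y,z: atz("wrist",375+x/3,y/3,z,"w1")[:2]
nl,nr,fl,fr=a(52,477,.004),a(147,540,.004),a(328,8,.004),a(410,72,.004)
print("near",nl,nr,np.linalg.norm(nl-nr),"far",fl,fr,np.linalg.norm(fl-fr))
n,f=(nl+nr)/2,(fl+fr)/2; d=f-n; print("mid",n,f,"len",np.linalg.norm(d),"yaw",np.degrees(np.arctan2(d[1],d[0])))
A,B,C,D=a(35,467,.01),a(310,5,.01),a(157,545,.01),a(422,90,.01)
for p,q in((A,B),(C,D)): print(p,q,np.degrees(np.arctan2(*(q-p)[::-1])))
yaw=np.radians(np.mean([np.degrees(np.arctan2(*(q-p)[::-1])) for p,q in((A,B),(C,D))])); u=np.array([np.cos(yaw),np.sin(yaw)]);v=np.array([-u[1],u[0]])
print("offsets",A@v,B@v,C@v,D@v,"mid",(A@v+B@v+C@v+D@v)/4,"floor",nl@v,nr@v,fl@v,fr@v, "along near",nl@u,nr@u,A@u,C@u,"far",fl@u,fr@u)
s=lambda x,y,z: atz("side",270+(x-480)/3,160+y/3,z)[:2]
p,q=s(776,105,.01),s(752,135,.01); print("side near end",p,q,(p+q)/2)
np.save("chan.npy",[yaw])
```

```text
near [ 0.425  -0.1904] [ 0.3976 -0.2362] 0.05337720300388484 far [ 0.6661 -0.3281] [ 0.6397 -0.3719] 0.05118411613990671
mid [ 0.4113 -0.2133] [ 0.6529 -0.35  ] len 0.2776212478660734 yaw -29.500661606649494
[ 0.4296 -0.1815] [ 0.6634 -0.3158] -29.875160644514708
[ 0.3961 -0.2394] [ 0.6291 -0.3749] -30.187906732607892
offsets 0.05789631115016228 0.05863213101956244 -0.00903617540248755 -0.00977186038264799 mid 0.024430101596147294 floor 0.04787710357615771 -0.005492919965403242 0.04935221990852273 -0.0018235295873092472 along near 0.4632778549807832 0.46240241926574593 0.4627357525046445 0.46269880851648193 far 0.7409121800668265 0.7399867566160162
side near end [ 0.4007 -0.2246] [ 0.4296 -0.1689] [ 0.4151 -0.1968]
```

Request:
servo_tool([
  [[-0.1,0,0],[0,0,0],1],
  [[-0.25,0,0],[0,0,0],1],
  [[-0.4,0,0],[0,0,0],1],
  [[-0.55,0,0],[0,0,0],1],
  [[-0.7,0,0],[0,0,0],1],
  [[-0.82,0.01,0],[0,0,0],1],
  [[-0.9,0.01,0],[0,0,0],1],
  [[-0.93,0.01,0],[0,0,0],1],
])

```text
time: 26.08
eef_pos: [0.6069, -0.1297, 0.1508]
eef_rot: [0.747, 0.665, -0.002, -0.001]
contact_force: [-1.1, 1.5, -1.2]
opening: 0.0495
grip_force: 29.9
```

Request:
servo_tool([
  [[-0.1,0,0],[0,0,-0.2],1],
  [[-0.25,0,0],[0,0,-0.4],1],
  [[-0.4,0,0],[0,0,-0.6],1],
  [[-0.55,0,0],[0,0,-0.74],1],
  [[-0.7,0,0],[0,0,-0.74],1],
  [[-0.82,0.01,0],[0,0,-0.74],1],
  [[-0.9,0.01,0],[0,0,-0.74],1],
  [[-0.93,0.01,0],[0,0,-0.74],1],
])

```text
time: 26.75
eef_pos: [0.5888, -0.3137, 0.1517]
eef_rot: [0.604, 0.797, -0.0, -0.001]
contact_force: [0.5, 0.3, -1.7]
opening: 0.0496
grip_force: 29.9
```

Request:
servo_tool([
  [[0,0,0],[0,0,-0.2],1],
  [[0,0,0],[0,0,-0.4],1],
  [[0,0,0],[0,0,-0.6],1],
  [[0,0,0],[0,0,-0.74],1],
  [[0,0,0],[0,0,-0.74],1],
  [[0,0,0],[0,0,-0.74],1],
  [[0,0,0],[0,0,-0.74],1],
  [[0,0,0],[0,0,-0.74],1],
])

```text
time: 27.42
eef_pos: [0.5897, -0.3116, 0.1533]
eef_rot: [0.439, 0.899, 0.0, -0.0]
contact_force: [-0.7, -0.0, -1.5]
opening: 0.0497
grip_force: 29.9
```

Request:
servo_tool([
  [[0,0,0],[0,0,-0.2],1],
  [[0,0,0],[0,0,-0.4],1],
  [[0,0,0],[0,0,-0.6],1],
  [[0,0,0],[0,0,-0.74],1],
  [[0,0,0],[0,0,-0.74],1],
  [[0,0,0],[0,0,-0.74],1],
  [[0,0,0],[0,0,-0.74],1],
  [[0,0,0],[0,0,-0.74],1],
])

```text
time: 28.08
eef_pos: [0.5896, -0.3122, 0.1535]
eef_rot: [0.258, 0.966, -0.0, 0.0]
contact_force: [0.4, -1.2, -0.5]
opening: 0.0497
grip_force: 29.9
```

Run:
```python
from h import *
to([.590,-.3134,.154],np.radians(60)); snap("wrist","w10")
print("w1 base near corners",atz("wrist",150,117,.008,"w1"),atz("wrist",251,122,.008,"w1"),"vs w2 [.4904 .1479],[.4738 -.001]")
a=cv2.imread("pics/w10.png")[0:480]; cv2.imwrite("pics/w10v.png",a)
```

```text
28.0833 [ 0.5896 -0.3122  0.1535] yaw 60.1178005198411 -> [-0.0045 -0.0043 -0.0024] [-0.      0.0002  0.0039] ('j6', np.float64(-1.621146743825887))
w1 base near corners [0.4927 0.1467 0.008 ] [ 0.4759 -0.0019  0.008 ] vs w2 [.4904 .1479],[.4738 -.001]
```

View pics/w10v.png

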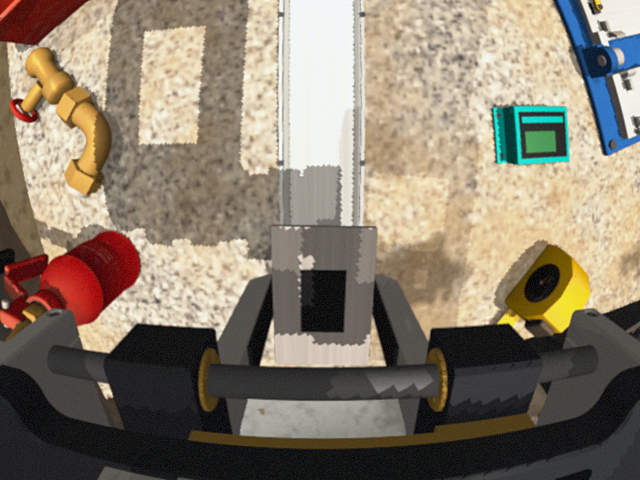

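Channel centre line is at column 322.5 (edges 279 and 366), straight under the held module (back at (325,300)). Extinguisher edge at (140,265) and tape at (545,285) need a clearance check.

Run:
```python
from h import *
d=np.load("pics/w10.npz"); Rm=R.from_quat(d["q"])
t=lambda p:Rm.inv().apply(p-d["p"])
for v in (20,110,200): print("ch mid tool",v,[t(atz("wrist",u,v,.01,"w10")) for u in (279,366)])
for z in (.05,.1,.15): print("ext edge",z,t(atz("wrist",140,260,z,"w10")), "tape",t(atz("wrist",510,290,z,"w10")) if z<.07 else "")
K=[t(atz("wrist",u,v,.1535-.0358+.026,"w10")) for u,v in((272,226),(377,226))]; print("module ear end",K)
u=np.array([np.cos(np.radians(-30)),np.sin(np.radians(-30))])
print("tcp along chan", d["p"][:2]@u-.6077, "perp", d["p"][:2]@np.array([.5,.866])-.0237)
to([.5381+.085*.866,-.2834-.085*.5,.042],np.radians(60))
```

```text
ch mid tool 20 [array([ 0.1801, -0.0356,  0.1435]), array([0.1801, 0.0349, 0.1435])]
ch mid tool 110 [array([ 0.1032, -0.0352,  0.1435]), array([0.1032, 0.0345, 0.1435])]
ch mid tool 200 [array([ 0.0295, -0.0362,  0.1435]), array([0.0294, 0.0354, 0.1435])]
ext edge 0.05 [-0.0105 -0.1478  0.1035] tape [-0.0372  0.1565  0.1035]
ext edge 0.1 [ 0.0064 -0.1195  0.0535] tape 
ext edge 0.15 [ 0.0232 -0.0913  0.0035] tape 
module ear end [array([ 0.0386, -0.0238,  0.0098]), array([0.0386, 0.0251, 0.0098])]
tcp along chan 0.059058326441106535 perp 0.000744485463840594
28.1333 [ 0.5896 -0.3123  0.1535] yaw 60.13019908539443 -> [-0.1296 -0.0042  0.5576] [-0.      0.0002  0.0043] ('j6', np.float64(-1.6214317107796172))
```

Request:
servo_tool([
  [[-0.02,-0.001,0.1],[0,0,0],1],
  [[-0.05,-0.001,0.2],[0,0,0],1],
  [[-0.08,-0.001,0.3],[0,0,0],1],
  [[-0.08,-0.001,0.4],[0,0,0],1],
  [[-0.08,-0.001,0.48],[0,0,0],1],
  [[-0.08,-0.001,0.53],[0,0,0],1],
  [[-0.08,-0.001,0.56],[0,0,0],1],
  [[-0.08,-0.001,0.56],[0,0,0],1],
])

```text
time: 28.8
eef_pos: [0.6031, -0.3202, 0.041]
eef_rot: [0.257, 0.966, 0.0, -0.0]
contact_force: [1.1, 0.1, -1.0]
opening: 0.0495
grip_force: 29.9
```

Request:
servo_tool([
  [[0,0,0.003],[0,0,0],1],
  [[-0.02,0,0.005],[0,0,0],1],
  [[-0.04,0,0.005],[0,0,0],1],
  [[-0.06,0,0.005],[0,0,0],1],
  [[-0.08,0,0.005],[0,0,0],1],
  [[-0.09,0,0.005],[0,0,0],1],
  [[-0.1,0,0.005],[0,0,0],1],
  [[-0.1,0,0.005],[0,0,0],1],
])

```text
time: 29.47
eef_pos: [0.6201, -0.33, 0.0402]
eef_rot: [0.257, 0.966, 0.0, -0.001]
contact_force: [-2.9, 1.3, -0.8]
opening: 0.0498
grip_force: 29.9
```

Run:
```python
from h import *
s=arm.state();u=np.array([np.cos(np.radians(-30)),np.sin(np.radians(-30))]);print("along",s["eef_pos"][:2]@u-.6077,s["contact_force"],s["opening"])
```

```text
along 0.09432298235315406 [-2.8909  1.3462 -0.8049] 0.04981483028019373
```

Request:
servo_tool([
  [[-0.01,0,0],[0,0,0],1],
  [[-0.02,0,0],[0,0,0],1],
  [[-0.03,0,0],[0,0,0],1],
  [[-0.03,0,0],[0,0,0],1],
  [[-0.03,0,0],[0,0,0],1],
  [[-0.03,0,0],[0,0,0],1],
  [[-0.03,0,0],[0,0,0],1],
  [[-0.03,0,0],[0,0,0],1],
])

```text
time: 30.13
eef_pos: [0.6208, -0.3308, 0.0399]
eef_rot: [0.257, 0.966, 0.001, -0.007]
contact_force: [-13.6, 6.4, 6.5]
opening: 0.0496
grip_force: 30.0
```

Run:
```python
from h import *
s=arm.state();u=np.array([np.cos(np.radians(-30)),np.sin(np.radians(-30))]);print("along",s["eef_pos"][:2]@u-.6077,s["contact_force"],s["opening"])
```

```text
along 0.09530710070357595 [-13.5734   6.3972   6.5192] 0.04957327078300052
```

Contact with the end block at about 15 N, so the module is flush. I'll release, rise and move to the blue module, whose grasp yaw is the same.

Request:
servo_tool([
  [[0,0,0],[0,0,0],0.05],
  [[0,0,0],[0,0,0],-0.2],
  [[0,0,0],[0,0,0],-0.4],
  [[0,0,0],[0,0,0],-0.4],
  [[0,0,-0.1],[0,0,0],-0.4],
  [[0,0,-0.25],[0,0,0],-0.4],
  [[0,0,-0.4],[0,0,0],-1],
  [[0,0,-0.5],[0,0,0],-1],
])

```text
time: 30.8
eef_pos: [0.6275, -0.3341, 0.1444]
eef_rot: [0.257, 0.966, -0.001, 0.003]
contact_force: [0.7, 0.5, 1.6]
opening: 0.0759
grip_force: 0.0
```

Request:
servo_tool([
  [[0,0,-0.1],[0,0,0],-1],
  [[0.1,0.1,-0.2],[0,0,0],-1],
  [[0.2,0.25,-0.3],[0,0,0],-1],
  [[0.3,0.4,-0.3],[0,0,0],-1],
  [[0.4,0.55,-0.3],[0,0,0],-1],
  [[0.45,0.7,-0.3],[0,0,0],-1],
  [[0.5,0.8,-0.3],[0,0,0],-1],
  [[0.53,0.81,-0.3],[0,0,0],-1],
])

```text
time: 31.47
eef_pos: [0.6158, -0.1361, 0.2014]
eef_rot: [0.255, 0.967, 0.001, 0.001]
contact_force: [-0.2, -0.1, 1.2]
opening: 0.0943
grip_force: 0.0
```

Request:
servo_tool([
  [[0.1,0.1,0],[0,0,0],-1],
  [[0.15,0.25,0],[0,0,0],-1],
  [[0.25,0.4,0],[0,0,0],-1],
  [[0.35,0.55,0],[0,0,0],-1],
  [[0.4,0.65,0],[0,0,0],-1],
  [[0.45,0.75,0],[0,0,0],-1],
  [[0.5,0.8,0],[0,0,0],-1],
  [[0.53,0.81,0],[0,0,0],-1],
])

```text
time: 32.13
eef_pos: [0.6032, 0.0544, 0.2006]
eef_rot: [0.256, 0.967, 0.0, 0.0]
contact_force: [0.5, -0.3, -0.3]
opening: 0.0938
grip_force: 0.0
```

Request:
servo_tool([
  [[0.1,0.1,0],[0,0,0],-1],
  [[0.15,0.25,0],[0,0,0],-1],
  [[0.25,0.4,0],[0,0,0],-1],
  [[0.35,0.55,0.1],[0,0,0],-1],
  [[0.4,0.65,0.2],[0,0,0],-1],
  [[0.5,0.8,0.2],[0,0,0],-1],
  [[0.53,0.81,0.2],[0,0,0],-1],
  [[0.53,0.81,0.2],[0,0,0],-1],
])

```text
time: 32.8
eef_pos: [0.591, 0.2471, 0.16]
eef_rot: [0.256, 0.967, -0.001, -0.0]
contact_force: [-0.2, -0.7, 0.3]
opening: 0.094
grip_force: 0.0
```

Run:
```python
from h import *
_,s=snap("wrist","w11"); print(s["qvel"]); snap("side","s11")
for c,g in (("blue",(.58,.24)),("yellow",(.52,.40))): print(c,detect("w11",c,guess=g,rad=.12))
to([.5906,.2509,.0285],np.radians(60))
a,b=[cv2.cvtColor(cv2.imread(f"pics/{n}.png"),cv2.COLOR_BGR2GRAY).astype(int) for n in ("s8","s11")]
d=(abs(a-b)>40).astype(np.uint8)
for c in cv2.findContours(d,cv2.RETR_EXTERNAL,cv2.CHAIN_APPROX_NONE)[0]:
    if cv2.contourArea(c)>40: print("changed",cv2.boundingRect(c))
```

```text
[-0.0442 -0.0188 -0.0131 -0.0283 -0.0009 -0.0139]
blue [(0.5839, 0.2415, -32.0, 43.7, 5.0), (0.5389, 0.1431, -5.9, 67.6, 19.6)]
yellow [(0.5192, 0.395, -40.1, 44.4, 5.9)]
32.9 [0.5922 0.245  0.1612] yaw 60.13690703802696 -> [0.0231 0.0218 0.6632] [-0.0004  0.0035  0.0046] ('j6', np.float64(-0.7450827521312432))
changed (534, 268, 28, 20)
changed (323, 258, 36, 13)
changed (560, 249, 34, 20)
changed (474, 245, 30, 21)
changed (597, 244, 31, 22)
changed (496, 243, 17, 11)
changed (541, 229, 14, 6)
changed (308, 223, 145, 102)
changed (462, 222, 37, 16)
changed (632, 216, 8, 15)
changed (501, 184, 16, 17)
changed (324, 129, 86, 87)
changed (367, 118, 22, 8)
changed (351, 117, 24, 13)
changed (263, 83, 10, 18)
changed (391, 81, 80, 35)
changed (255, 68, 102, 201)
changed (297, 50, 57, 14)
changed (620, 37, 20, 45)
changed (491, 30, 22, 12)
changed (382, 21, 85, 11)
changed (350, 18, 140, 54)
changed (572, 0, 30, 11)
changed (493, 0, 46, 17)
```

Request:
servo_tool([
  [[0,0,0.1],[0,0,0.04],-1],
  [[0,0,0.1],[0,0,0.04],-1],
  [[0,0,0.1],[0,0,0.04],-1],
  [[0,0,0.1],[0,0,0.04],-1],
  [[0,0,0.1],[0,0,0.04],-1],
  [[0,0,0.1],[0,0,0.04],-1],
  [[0,0,0.1],[0,0,0.04],-1],
  [[0,0,0.1],[0,0,0.04],-1],
])

```text
time: 33.57
eef_pos: [0.5919, 0.2465, 0.141]
eef_rot: [0.267, 0.964, 0.0, 0.0]
contact_force: [-0.8, 0.4, 0.2]
opening: 0.0937
grip_force: 0.0
```

Run:
```python
from h import *
_,s=snap("wrist","w12")
print(detect("w12","blue",guess=(.58,.24)))
to([.5895,.2503,.0285],np.radians(58.7))
```

```text
[(0.5812, 0.2432, -31.3, 37.6, 4.6)]
33.6167 [0.5918 0.2465 0.1409] yaw 58.99412399331131 -> [0.0199 0.0101 0.5618] [0.0008 0.001  0.0098] ('j6', np.float64(-0.7232909621845693))
```

Request:
servo_tool([
  [[0.01,0.005,0.1],[0,0,0],-1],
  [[0.02,0.01,0.22],[0,0,0],-1],
  [[0.02,0.01,0.34],[0,0,0],-1],
  [[0.02,0.01,0.46],[0,0,0],-1],
  [[0.02,0.01,0.53],[0,0,0],-1],
  [[0.02,0.01,0.56],[0,0,0],-1],
  [[0.02,0.01,0.56],[0,0,0],-1],
  [[0.02,0.01,0.56],[0,0,0],1],
])

```text
time: 34.28
eef_pos: [0.5896, 0.2504, 0.0291]
eef_rot: [0.267, 0.964, 0.0, 0.0]
contact_force: [-0.1, 0.0, -0.8]
opening: 0.0898
grip_force: 0.0
```

Request:
servo_tool([
  [[0,0,0],[0,0,0],1],
  [[0,0,0],[0,0,0],1],
  [[0,0,0],[0,0,0],1],
  [[0,0,0],[0,0,0],1],
  [[0,0,0],[0,0,0],1],
  [[0,0,0],[0,0,0],1],
  [[0,0,0],[0,0,0],1],
  [[0,0,0],[0,0,0],1],
])

```text
time: 34.95
eef_pos: [0.5898, 0.2507, 0.029]
eef_rot: [0.267, 0.964, 0.001, 0.001]
contact_force: [0.7, 0.9, 1.3]
opening: 0.0502
grip_force: 30.0
```

Request:
servo_tool([
  [[0,0,-0.1],[0,0,0],1],
  [[0,0,-0.2],[0,0,0],1],
  [[0,0,-0.3],[0,0,0],1],
  [[0,0,-0.4],[0,0,0],1],
  [[0,0,-0.5],[0,0,0],1],
  [[0,0,-0.5],[0,0,0],1],
  [[0,0,-0.5],[0,0,0],1],
  [[0,0,-0.5],[0,0,0],1],
])

```text
time: 35.62
eef_pos: [0.5883, 0.2498, 0.1264]
eef_rot: [0.267, 0.964, -0.001, -0.001]
contact_force: [-0.4, 0.7, -2.8]
opening: 0.0498
grip_force: 30.0
```

Run:
```python
from h import *
print(arm.state()["opening"]); to([.5268,.0685,.128],np.radians(-6.5))
```

```text
0.04983849664287207
35.6167 [0.5883 0.2498 0.1264] yaw 58.98809081262965 -> [-0.2037 -0.9353 -0.006 ] [-0.0068 -0.0004  2.1829] ('j6', np.float64(-0.716472260771621))
```

Request:
servo_tool([
  [[0,-0.1,0],[0,0,0.2],1],
  [[-0.05,-0.25,0],[0,0,0.4],1],
  [[-0.1,-0.4,0],[0,0,0.6],1],
  [[-0.15,-0.6,0],[0,0,0.73],1],
  [[-0.18,-0.75,0],[0,0,0.73],1],
  [[-0.2,-0.88,0],[0,0,0.73],1],
  [[-0.205,-0.935,0],[0,0,0.73],1],
  [[-0.205,-0.935,0],[0,0,0.73],1],
])

```text
time: 36.28
eef_pos: [0.5262, 0.0669, 0.1265]
eef_rot: [0.447, 0.895, -0.001, -0.002]
contact_force: [0.8, -0.9, -3.1]
opening: 0.0499
grip_force: 30.0
```

Request:
servo_tool([
  [[0,0,0],[0,0,0.2],1],
  [[0,0,0],[0,0,0.4],1],
  [[0,0,0],[0,0,0.6],1],
  [[0,0,0],[0,0,0.73],1],
  [[0,0,0],[0,0,0.73],1],
  [[0,0,0],[0,0,0.73],1],
  [[0,0,0],[0,0,0.73],1],
  [[0,0,0],[0,0,0.73],1],
])

```text
time: 36.95
eef_pos: [0.528, 0.0694, 0.1281]
eef_rot: [0.607, 0.795, -0.0, -0.0]
contact_force: [0.1, 0.2, -1.6]
opening: 0.05
grip_force: 30.0
```

Request:
servo_tool([
  [[0,0,0],[0,0,0.2],1],
  [[0,0,0],[0,0,0.4],1],
  [[0,0,0],[0,0,0.6],1],
  [[0,0,0],[0,0,0.723],1],
  [[0,0,0],[0,0,0.723],1],
  [[0,0,0],[0,0,0.723],1],
  [[0,0,0],[0,0,0.723],1],
  [[0,0,0],[0,0,0.723],1],
])

```text
time: 37.62
eef_pos: [0.528, 0.0689, 0.1284]
eef_rot: [0.746, 0.666, -0.0, 0.0]
contact_force: [-0.2, -0.1, -1.6]
opening: 0.0497
grip_force: 30.0
```

Run:
```python
from h import *
to([.5268,.0685,.0505],np.radians(-6.5)); _,s=snap("wrist","w13")
# band position of the held module in tool frame vs green reference w6
d=lambda n:(np.load(f"pics/{n}.npz"))
HUE["green"]=(62,72)
for n,c,sat in (("w6","green",150),("w13","blue",150)):
    im=cv2.cvtColor(cv2.imread(f"pics/{n}.png"),cv2.COLOR_BGR2HSV); lo,hi=HUE[c]
    # ear end: top edge of bright grey flange scanned along columns near module
    g=cv2.cvtColor(cv2.imread(f"pics/{n}.png"),cv2.COLOR_BGR2GRAY)
    print(n,[list(g[200:260:3,u]) for u in (305,340)])
```

```text
37.6167 [0.528  0.0689 0.1284] yaw -6.432220198219134 -> [-0.0025 -0.006   0.3897] [0.     0.0001 0.0023] ('j6', np.float64(0.13550690662222786))
w6 [[np.uint8(227), np.uint8(229), np.uint8(228), np.uint8(228), np.uint8(229), np.uint8(224), np.uint8(175), np.uint8(194), np.uint8(197), np.uint8(191), np.uint8(194), np.uint8(200), np.uint8(93), np.uint8(59), np.uint8(58), np.uint8(65), np.uint8(129), np.uint8(139), np.uint8(138), np.uint8(29)], [np.uint8(234), np.uint8(234), np.uint8(232), np.uint8(232), np.uint8(231), np.uint8(225), np.uint8(175), np.uint8(199), np.uint8(199), np.uint8(196), np.uint8(196), np.uint8(200), np.uint8(96), np.uint8(59), np.uint8(57), np.uint8(59), np.uint8(123), np.uint8(140), np.uint8(139), np.uint8(31)]]
w13 [[np.uint8(235), np.uint8(233), np.uint8(233), np.uint8(232), np.uint8(232), np.uint8(235), np.uint8(134), np.uint8(209), np.uint8(206), np.uint8(210), np.uint8(207), np.uint8(204), np.uint8(192), np.uint8(54), np.uint8(59), np.uint8(47), np.uint8(86), np.uint8(138), np.uint8(138), np.uint8(105)], [np.uint8(232), np.uint8(233), np.uint8(232), np.uint8(231), np.uint8(232), np.uint8(235), np.uint8(136), np.uint8(208), np.uint8(207), np.uint8(205), np.uint8(207), np.uint8(205), np.uint8(191), np.uint8(60), np.uint8(64), np.uint8(41), np.uint8(86), np.uint8(137), np.uint8(136), np.uint8(80)]]
```

Request:
servo_tool([
  [[0,-0.005,0.08],[0,0,0],1],
  [[0,-0.005,0.16],[0,0,0],1],
  [[0,-0.005,0.24],[0,0,0],1],
  [[0,-0.005,0.3],[0,0,0],1],
  [[0,-0.005,0.34],[0,0,0],1],
  [[0,-0.005,0.37],[0,0,0],1],
  [[0,-0.005,0.39],[0,0,0],1],
  [[0,-0.005,0.39],[0,0,0],1],
])

```text
time: 38.33
eef_pos: [0.5271, 0.0689, 0.0502]
eef_rot: [0.746, 0.666, -0.0, -0.0]
contact_force: [0.0, -0.3, -2.2]
opening: 0.0499
grip_force: 30.0
```

Request:
servo_tool([
  [[0,0,0],[0,0,0],1],
  [[0,0,0],[0,0,0],0.05],
  [[0,0,0],[0,0,0],-0.3],
  [[0,0,0],[0,0,0],-0.5],
  [[0,0,0],[0,0,0],-0.5],
  [[0,0,-0.1],[0,0,0],-0.5],
  [[0,0,-0.3],[0,0,0],-0.5],
  [[0,0,-0.4],[0,0,0],-0.5],
])

```text
time: 39.0
eef_pos: [0.5283, 0.069, 0.1342]
eef_rot: [0.746, 0.666, 0.002, 0.001]
contact_force: [1.3, 0.9, 1.1]
opening: 0.0702
grip_force: 0.0
```

Request:
servo_tool([
  [[0,-0.08,0],[0,0,0],0],
  [[0,-0.18,0],[0,0,0],0.2],
  [[0,-0.28,0],[0,0,0],0.2],
  [[0,-0.35,0],[0,0,0],0.2],
  [[0,-0.37,0],[0,0,0],0.2],
  [[0,-0.37,0],[0,0,0],0.2],
  [[0,-0.37,0],[0,0,0],0.2],
  [[0,-0.37,0],[0,0,0],0.2],
])

```text
time: 39.67
eef_pos: [0.4544, 0.0772, 0.1307]
eef_rot: [0.746, 0.666, 0.0, 0.0]
contact_force: [0.3, 0.0, -0.0]
opening: 0.0377
grip_force: 0.0
```

Run:
```python
from h import *
to([.4528,.077,.040],np.radians(-6.5)); _,s=snap("wrist","w14"); snap("side","s14")
fx=np.array([.9936,-.1128]);fy=np.array([.1128,.9936]);O=np.array([.5772,.0626])
for z in (.046,):
    for r in detect("w14","blue",z=z,guess=(.527,.07),rad=.04): print(r,"local",(np.array(r[:2])-O)@fx,(np.array(r[:2])-O)@fy)
# compare side pictures: module height pixel region
h=cv2.cvtColor(cv2.imread("pics/s14.png"),cv2.COLOR_BGR2HSV)
m=((h[...,0]>103)&(h[...,0]<118)&(h[...,1]>120)&(h[...,2]>120)).astype(np.uint8)
for n in ("s7","s14"):
    g=cv2.cvtColor(cv2.imread(f"pics/{n}.png"),cv2.COLOR_BGR2HSV); k=((g[...,0]>50)&(g[...,0]<80)&(g[...,1]>90)).astype(np.uint8); k[:,:318]=0;k[:,350:]=0;k[:215]=0;k[:][255:]=0
    ys,xs=np.nonzero(k); print(n,len(xs),xs.mean(),ys.mean(),np.unique(ys)[[0,-1]],np.unique(xs)[[0,-1]])
```

```text
39.6667 [0.4544 0.0772 0.1307] yaw -6.5119896951770135 -> [-0.002  -0.0082  0.4536] [ 0.0019  0.     -0.0004] ('j6', np.float64(0.15900283922481342))
(0.5138, 0.07, 83.7, 44.0, 5.6) local -0.06382896000000002 0.00020112000000000255
s7 73 329.63013698630135 247.3835616438356 [244 251] [323 335]
s14 46 326.7391304347826 244.7173913043478 [241 248] [324 330]
```

Run:
```python
from h import *
fx=np.array([.9936,-.1128]);fy=np.array([.1128,.9936]);O=np.array([.5772,.0626])
def blob(n,cond,cu,cv_,r):
    h=cv2.cvtColor(cv2.imread(f"pics/{n}.png"),cv2.COLOR_BGR2HSV).astype(int); k=cond(h).astype(np.uint8)
    best=None
    for c in cv2.findContours(k,cv2.RETR_EXTERNAL,cv2.CHAIN_APPROX_NONE)[0]:
        A=cv2.contourArea(c)
        if A<8: continue
        M=cv2.moments(c);u,v=M["m10"]/M["m00"],M["m01"]/M["m00"]
        if np.hypot(u-cu,v-cv_)<r and (best is None or A>best[2]): best=(u,v,A,cv2.boundingRect(c))
    return best
scr=lambda h:(h[...,0]>52)&(h[...,0]<75)&(h[...,1]>85)&(h[...,2]>80)
blu=lambda h:(h[...,0]>103)&(h[...,0]<118)&(h[...,1]>140)&(h[...,2]>150)
i=viewer.camera_info("wrist");T=np.array(i["tool_from_camera"]);K=np.array(i["camera_matrix"])
def proj(p,n):
    d=np.load(f"pics/{n}.npz"); q=np.linalg.inv(T)@np.r_[R.from_quat(d["q"]).inv().apply(p-d["p"]),1]
    x,y,z=q[0],-q[1],-q[2]; r=np.hypot(x,y); a=np.arctan2(r,z); return K[0,2]+K[0,0]*a*x/r,K[1,2]+K[0,0]*a*y/r
c=np.r_[O-.05*fx,.046]; u,v=proj(c,"w14"); print("proj pocket",u,v)
s=blob("w14",scr,u,v,60); b=blob("w14",blu,u-20,v,60); print(s,b)
sd=blob("s14",scr,327,245,8); print(sd)
p,e=tri(ray("wrist",s[0],s[1],"w14"),ray("side",sd[0],sd[1])); print("screen",p,e,"local",(p[:2]-O)@fx,(p[:2]-O)@fy)
u,v=proj(c,"w7"); s=blob("w7",scr,u,v,60); sd=blob("s7",scr,330,247,8);print(s,sd)
p,e=tri(ray("wrist",s[0],s[1],"w7"),ray("side",sd[0],sd[1])); print("green seated screen",p,e,"local",(p[:2]-O)@fx,(p[:2]-O)@fy)
# band ends heights by size
P=[(np.array(q[:2])-O) for q in [atz("wrist",x,y,.046,"w14") for x,y in ((b[3][0],b[3][1]),(b[3][0]+b[3][2],b[3][1]+b[3][3]))]]; print([(q@fx,q@fy) for q in P])
```

```text
proj pocket 428.88631534365203 254.90953433781627
(435.2053187974892, 259.41922695738356, 1009.0, (422, 238, 28, 44)) (365.7761292449719, 224.94098252555224, 505.5, (360, 192, 13, 69))
(326.78714859437747, 244.67469879518072, 41.5, (323, 241, 8, 8))
screen [0.5335 0.0631 0.0438] [np.float64(0.0007390807836103345), np.float64(0.0007390807836101137)] local -0.04347970792913894 -0.004384333577054516
(313.1341112071449, 247.25943532123304, 1157.0, (300, 225, 28, 46)) (331.89019607843136, 247.52156862745096, 42.5, (328, 244, 8, 8))
green seated screen [0.5208 0.0738 0.0438] [np.float64(0.0011269004036702811), np.float64(0.0011269004036700313)] local -0.05732114919160969 0.0047731487318318595
[(np.float64(-0.10013833818794413), np.float64(0.043748748977678845)), (np.float64(-0.08994632185664467), np.float64(-0.004136306416894081))]
```

Both seated modules give the same screen height and are symmetric about the pocket centre, so blue is seated. Flip it.

Request:
servo_tool([
  [[0,-0.005,0.1],[0,0,0],0.2],
  [[0,-0.005,0.22],[0,0,0],0.2],
  [[0,-0.005,0.34],[0,0,0],0.2],
  [[0,-0.005,0.42],[0,0,0],0.2],
  [[0,-0.005,0.453],[0,0,0],0.2],
  [[0,-0.005,0.453],[0,0,0],0.2],
  [[0,-0.005,0.453],[0,0,0],1],
  [[0,-0.005,0.453],[0,0,0],1],
])

```text
time: 40.43
eef_pos: [0.4538, 0.0774, 0.0412]
eef_rot: [0.746, 0.666, 0.001, 0.001]
contact_force: [-0.8, -0.5, 0.3]
opening: 0.0277
grip_force: 0.0
```

Request:
servo_tool([
  [[0,0,0],[0,0,0],1],
  [[0,0,0],[0,0,0],1],
  [[0,0,0],[0,0,0],1],
  [[0,0,0],[0,0,0],1],
  [[0,0,0],[0,0,0],1],
  [[0,0,0],[0,0,0],1],
  [[0,0,0],[0,0,0],1],
  [[0,0,0],[0,0,0],1],
])

```text
time: 41.1
eef_pos: [0.4532, 0.0775, 0.041]
eef_rot: [0.746, 0.666, 0.001, 0.001]
contact_force: [-1.1, 0.2, 5.7]
opening: 0.0127
grip_force: 30.0
```

Request:
servo_tool([
  [[0,0.005,-0.08],[0,0,0],1],
  [[0,0.02,-0.16],[0,0,0],1],
  [[0,0.05,-0.24],[0,0,0],1],
  [[0,0.085,-0.31],[0,0,0],1],
  [[0,0.13,-0.38],[0,0,0],1],
  [[0,0.185,-0.44],[0,0,0],1],
  [[0,0.245,-0.495],[0,0,0],1],
  [[0,0.3125,-0.54],[0,0,0],1],
])

```text
time: 41.77
eef_pos: [0.5119, 0.0704, 0.1473]
eef_rot: [0.746, 0.666, -0.003, -0.003]
contact_force: [-5.3, 0.0, 1.0]
opening: 0.0131
grip_force: 30.0
```

Request:
servo_tool([
  [[0,0.075,-0.035],[0,0,0],1],
  [[0,0.15,-0.06],[0,0,0],1],
  [[0,0.23,-0.08],[0,0,0],1],
  [[0,0.31,-0.085],[0,0,0],1],
  [[0,0.395,-0.08],[0,0,0],1],
  [[0,0.475,-0.06],[0,0,0],1],
  [[0,0.55,-0.035],[0,0,0],1],
  [[0,0.625,0],[0,0,0],1],
])

```text
time: 42.43
eef_pos: [0.64, 0.0548, 0.149]
eef_rot: [0.746, 0.666, -0.0, 0.002]
contact_force: [-2.2, -3.2, 2.4]
opening: 0.013
grip_force: 30.0
```

Request:
servo_tool([
  [[0,0.07,0.045],[0,0,0],1],
  [[0,0.13,0.1],[0,0,0],1],
  [[0,0.185,0.16],[0,0,0],1],
  [[0,0.23,0.23],[0,0,0],1],
  [[0,0.265,0.3],[0,0,0],1],
  [[0,0.29,0.38],[0,0,0],1],
  [[0,0.305,0.46],[0,0,0],1],
  [[0,0.312,0.53],[0,0,0],1],
])

```text
time: 43.1
eef_pos: [0.7014, 0.0474, 0.0403]
eef_rot: [0.746, 0.666, -0.001, 0.001]
contact_force: [-2.0, -5.6, 37.3]
opening: 0.0131
grip_force: 30.0
```

Request:
servo_tool([
  [[0,0,0.01],[0,0,0],1],
  [[0,0,0.01],[0,0,0],1],
  [[0,0,0.01],[0,0,0],1],
  [[0,0,0.01],[0,0,0],1],
  [[0,0,0.01],[0,0,0],1],
  [[0,0,0.01],[0,0,0],1],
  [[0,0,0.01],[0,0,0],1],
  [[0,0,0.01],[0,0,0],1],
])

```text
time: 43.77
eef_pos: [0.7014, 0.0476, 0.039]
eef_rot: [0.746, 0.666, -0.0, 0.001]
contact_force: [1.9, -5.2, -0.1]
opening: 0.013
grip_force: 30.0
```

Request:
servo_tool([
  [[0,-0.005,-0.08],[0,0,0],1],
  [[0,-0.02,-0.16],[0,0,0],1],
  [[0,-0.05,-0.24],[0,0,0],1],
  [[0,-0.085,-0.31],[0,0,0],1],
  [[0,-0.13,-0.38],[0,0,0],1],
  [[0,-0.185,-0.44],[0,0,0],1],
  [[0,-0.245,-0.495],[0,0,0],1],
  [[0,-0.3125,-0.54],[0,0,0],1],
])

```text
time: 44.43
eef_pos: [0.6391, 0.0552, 0.1475]
eef_rot: [0.746, 0.666, -0.0, 0.001]
contact_force: [1.3, -4.5, -2.2]
opening: 0.0136
grip_force: 30.0
```

Request:
servo_tool([
  [[0,-0.075,-0.035],[0,0,0],1],
  [[0,-0.15,-0.06],[0,0,0],1],
  [[0,-0.23,-0.08],[0,0,0],1],
  [[0,-0.31,-0.085],[0,0,0],1],
  [[0,-0.395,-0.08],[0,0,0],1],
  [[0,-0.475,-0.06],[0,0,0],1],
  [[0,-0.55,-0.035],[0,0,0],1],
  [[0,-0.625,0],[0,0,0],1],
])

```text
time: 45.1
eef_pos: [0.5146, 0.0703, 0.147]
eef_rot: [0.746, 0.666, 0.001, 0.001]
contact_force: [6.2, -2.3, -6.2]
opening: 0.0134
grip_force: 30.0
```

Request:
servo_tool([
  [[0,-0.07,0.045],[0,0,0],1],
  [[0,-0.13,0.1],[0,0,0],1],
  [[0,-0.185,0.16],[0,0,0],1],
  [[0,-0.23,0.23],[0,0,0],1],
  [[0,-0.265,0.3],[0,0,0],1],
  [[0,-0.29,0.38],[0,0,0],1],
  [[0,-0.305,0.46],[0,0,0],1],
  [[0,-0.312,0.525],[0,0,0],1],
])

```text
time: 45.77
eef_pos: [0.4532, 0.0778, 0.042]
eef_rot: [0.746, 0.666, 0.001, 0.001]
contact_force: [3.9, -2.7, 1.2]
opening: 0.0129
grip_force: 30.0
```

Request:
servo_tool([
  [[0,0,0.005],[0,0,0],1],
  [[0,0,0.01],[0,0,0],1],
  [[0,0,0.01],[0,0,0],0.2],
  [[0,0,0.01],[0,0,0],0.2],
  [[0,0,0.01],[0,0,0],0.2],
  [[0,0,-0.2],[0,0,0],0.2],
  [[0,0,-0.4],[0,0,0],0],
  [[0,0,-0.6],[0,0,0],-0.5],
])

```text
time: 46.43
eef_pos: [0.4511, 0.0778, 0.1634]
eef_rot: [0.746, 0.666, -0.001, -0.001]
contact_force: [0.4, 0.0, -0.5]
opening: 0.0475
grip_force: 0.0
```

Request:
servo_tool([
  [[0,0.1,0],[0,0,0],-0.5],
  [[0,0.25,0],[0,0,0],-0.5],
  [[0,0.45,0],[0,0,0],-0.5],
  [[0,0.6,0],[0,0,0],-0.5],
  [[0,0.75,0],[0,0,0],-0.5],
  [[0,0.875,0],[0,0,0],-0.5],
  [[0,0.875,0],[0,0,0],-0.5],
  [[0,0.875,0],[0,0,0],-0.5],
])

```text
time: 47.1
eef_pos: [0.6263, 0.0577, 0.1615]
eef_rot: [0.746, 0.666, -0.001, -0.001]
contact_force: [0.5, 0.4, -0.2]
opening: 0.0704
grip_force: 0.0
```

```bash
cat >> h.py <<'E'
def square(n,g,z,rad=.03):
    h=cv2.cvtColor(cv2.imread(f"pics/{n}.png"),cv2.COLOR_BGR2HSV); m=(h[...,2]<70).astype(np.uint8)
    for c in cv2.findContours(m,cv2.RETR_EXTERNAL,cv2.CHAIN_APPROX_NONE)[0]:
        A=cv2.contourArea(c)
        if 60<A<6000:
            M=cv2.moments(c);p=atz("wrist",M["m10"]/M["m00"],M["m01"]/M["m00"],z,n)
            if np.hypot(p[0]-g[0],p[1]-g[1])<rad:
                P=np.array([atz("wrist",q[0][0],q[0][1],z,n)[:2]*1000 for q in c],np.float32); print("square",A,p,cv2.minAreaRect(P))
E
python3 - <<'E'
from h import *
_,s=snap("wrist","w15"); print(s["opening"]); square("w15",(.627,.057),.046); to([.6275,.0575,.054],np.radians(-6.5))
E
```

```text
0.07039699748690796
square 1038.0 [0.6264 0.0568 0.046 ] ((626.4822387695312, 56.61425018310547), (32.614410400390625, 20.204633712768555), 83.48731994628906)
47.15 [0.6256 0.0579 0.162 ] yaw -6.491790144506877 -> [-0.0011  0.0109  0.5401] [-0.0049 -0.0003  0.0003] ('j6', np.float64(0.11518447794767692))
```

Request:
servo_tool([
  [[-0.003,0.008,0.1],[0,0,0],-0.5],
  [[-0.003,0.008,0.22],[0,0,0],-0.5],
  [[-0.003,0.008,0.34],[0,0,0],-0.5],
  [[-0.003,0.008,0.46],[0,0,0],-0.5],
  [[-0.003,0.008,0.54],[0,0,0],-0.5],
  [[-0.003,0.008,0.54],[0,0,0],-0.5],
  [[-0.003,0.008,0.54],[0,0,0],1],
  [[-0.003,0.008,0.54],[0,0,0],1],
])

```text
time: 47.82
eef_pos: [0.6282, 0.0571, 0.0569]
eef_rot: [0.746, 0.666, 0.001, 0.001]
contact_force: [0.5, 0.4, 0.1]
opening: 0.0606
grip_force: 0.0
```

Request:
servo_tool([
  [[0,0,0],[0,0,0],1],
  [[0,0,0],[0,0,0],1],
  [[0,0,0],[0,0,0],1],
  [[0,0,0],[0,0,0],1],
  [[0,0,0],[0,0,0],1],
  [[0,0,0],[0,0,0],1],
  [[0,0,0],[0,0,0],1],
  [[0,0,0],[0,0,0],1],
])

```text
time: 48.48
eef_pos: [0.6285, 0.0571, 0.0573]
eef_rot: [0.746, 0.666, 0.001, 0.001]
contact_force: [-2.7, 1.8, 6.5]
opening: 0.0497
grip_force: 30.0
```

Request:
servo_tool([
  [[0,0,-0.06],[0,0,0],1],
  [[0,0,-0.15],[0,0,0],1],
  [[0,0,-0.25],[0,0,0],1],
  [[0,0,-0.35],[0,0,0],1],
  [[0,0,-0.45],[0,0,0],1],
  [[0,0,-0.5],[0,0,0],1],
  [[0,0,-0.5],[0,0,0],1],
  [[0,0,-0.5],[0,0,0],1],
])

```text
time: 49.15
eef_pos: [0.6282, 0.0568, 0.1552]
eef_rot: [0.746, 0.666, 0.0, 0.0]
contact_force: [-0.5, -0.2, -2.8]
opening: 0.0495
grip_force: 30.0
```

Request:
servo_tool([
  [[-0.1,0,0],[0,0,0],1],
  [[-0.25,-0.02,0],[0,0,0],1],
  [[-0.4,-0.04,0],[0,0,0],1],
  [[-0.55,-0.06,0],[0,0,0],1],
  [[-0.7,-0.08,0],[0,0,0],1],
  [[-0.8,-0.1,0],[0,0,0],1],
  [[-0.88,-0.11,0],[0,0,0],1],
  [[-0.88,-0.11,0],[0,0,0],1],
])

```text
time: 49.82
eef_pos: [0.5843, -0.1185, 0.1524]
eef_rot: [0.747, 0.664, -0.002, -0.001]
contact_force: [0.1, 0.6, -1.9]
opening: 0.0496
grip_force: 30.0
```

Request:
servo_tool([
  [[-0.1,0,0],[0,0,-0.2],1],
  [[-0.25,-0.02,0],[0,0,-0.4],1],
  [[-0.4,-0.04,0],[0,0,-0.6],1],
  [[-0.55,-0.06,0],[0,0,-0.74],1],
  [[-0.7,-0.08,0],[0,0,-0.74],1],
  [[-0.8,-0.1,0],[0,0,-0.74],1],
  [[-0.88,-0.11,0],[0,0,-0.74],1],
  [[-0.88,-0.11,0],[0,0,-0.74],1],
])

```text
time: 50.48
eef_pos: [0.5434, -0.2899, 0.1533]
eef_rot: [0.605, 0.796, -0.001, -0.001]
contact_force: [-0.3, -0.5, -2.5]
opening: 0.0501
grip_force: 30.0
```

Request:
servo_tool([
  [[0,0,0],[0,0,-0.2],1],
  [[0,0,0],[0,0,-0.4],1],
  [[0,0,0],[0,0,-0.6],1],
  [[0,0,0],[0,0,-0.74],1],
  [[0,0,0],[0,0,-0.74],1],
  [[0,0,0],[0,0,-0.74],1],
  [[0,0,0],[0,0,-0.74],1],
  [[0,0,0],[0,0,-0.74],1],
])

```text
time: 51.15
eef_pos: [0.5446, -0.2872, 0.1547]
eef_rot: [0.439, 0.898, 0.0, -0.0]
contact_force: [0.1, 0.3, -1.8]
opening: 0.0495
grip_force: 30.0
```

Request:
servo_tool([
  [[0,0,0],[0,0,-0.2],1],
  [[0,0,0],[0,0,-0.4],1],
  [[0,0,0],[0,0,-0.6],1],
  [[0,0,0],[0,0,-0.74],1],
  [[0,0,0],[0,0,-0.74],1],
  [[0,0,0],[0,0,-0.74],1],
  [[0,0,0],[0,0,-0.74],1],
  [[0,0,0],[0,0,-0.74],1],
])

```text
time: 51.82
eef_pos: [0.5444, -0.2879, 0.1549]
eef_rot: [0.259, 0.966, -0.0, 0.0]
contact_force: [-0.0, -0.1, -2.9]
opening: 0.0494
grip_force: 30.0
```

```bash
cat >> h.py <<'E'
def chan():
    s=arm.state(); u=np.array([.866,-.5]);v=np.array([.5,.866]); p=s["eef_pos"][:2]
    print("chan x",p@u-.6077,"y",p@v-.0234,"z",s["eef_pos"][2],"F",s["contact_force"],s["opening"])
E
python3 - <<'E'
from h import *
chan(); to([.5424,-.2859,.0405],np.radians(60)); _,s=snap("wrist","w16")
d=np.load("pics/w16.npz"); Rm=R.from_quat(d["q"])
g=cv2.cvtColor(cv2.imread("pics/w16.png"),cv2.COLOR_BGR2GRAY).astype(int)
h=cv2.cvtColor(cv2.imread("pics/w16.png"),cv2.COLOR_BGR2HSV).astype(int)
for v in (60,110,160): # channel = low saturation bright run around col 322
    row=(h[v,:,1]<60)&(g[v]>90); u0=322; l=u0
    L=[u for u in range(230,322) if row[u:u+12].all()]; Rr=[u for u in range(322,420) if row[u-12:u].all()]
    print(v,L[:1],Rr[-1:], [Rm.inv().apply(atz("wrist",u,v,.01,"w16")-d["p"])[1] for u in (L[0],Rr[-1])] if L and Rr else "")
E
```

```text
chan x 0.007667575291583684 y -0.0004934851238801406 z 0.15491548966511068 F [-0.0115 -0.0616 -2.8684] 0.04944234635899935
51.8167 [ 0.5444 -0.2879  0.1549] yaw 60.02497131659173 -> [0.0136 0.0035 0.5721] [0.     0.0002 0.0008] ('j6', np.float64(-1.6260837982003076))
60 [231] [394] [np.float64(-0.07520174730588347), np.float64(0.05772253342068229)]
110 [230] [419] [np.float64(-0.07592710889508744), np.float64(0.07864774657879385)]
160 [230] [367] [np.float64(-0.07674519425418819), np.float64(0.03582696780425919)]
```

Request:
servo_tool([
  [[0.02,0.004,0.1],[0,0,0],1],
  [[0.02,0.004,0.2],[0,0,0],1],
  [[0.02,0.004,0.3],[0,0,0],1],
  [[0.02,0.004,0.4],[0,0,0],1],
  [[0.02,0.004,0.48],[0,0,0],1],
  [[0.02,0.004,0.53],[0,0,0],1],
  [[0.02,0.004,0.56],[0,0,0],1],
  [[0.02,0.004,0.564],[0,0,0],1],
])

```text
time: 52.53
eef_pos: [0.5411, -0.2852, 0.0418]
eef_rot: [0.258, 0.966, 0.0, -0.0]
contact_force: [0.6, -0.2, -0.8]
opening: 0.0497
grip_force: 30.0
```

Request:
servo_tool([
  [[0,0,0],[0,0,0],1],
  [[-0.02,0,0],[0,0,0],1],
  [[-0.04,0,0],[0,0,0],1],
  [[-0.06,0,0],[0,0,0],1],
  [[-0.07,0,0],[0,0,0],1],
  [[-0.08,0,0],[0,0,0],1],
  [[-0.08,0,0],[0,0,0],1],
  [[-0.08,0,0],[0,0,0],1],
])

```text
time: 53.2
eef_pos: [0.5544, -0.2927, 0.0418]
eef_rot: [0.258, 0.966, 0.0, -0.001]
contact_force: [-3.9, 1.5, -0.0]
opening: 0.0492
grip_force: 30.0
```

```bash
python3 -c "
from h import *
chan()"
```

```text
chan x 0.018736678229295034 y 0.0002720257198568811 z 0.041776509292004854 F [-3.9271  1.5329 -0.0015] 0.049201458312988146
```

Request:
servo_tool([
  [[-0.01,0,0],[0,0,0],1],
  [[-0.02,0,0],[0,0,0],1],
  [[-0.03,0,0],[0,0,0],1],
  [[-0.03,0,0],[0,0,0],1],
  [[-0.03,0,0],[0,0,0],1],
  [[-0.03,0,0],[0,0,0],1],
  [[-0.03,0,0],[0,0,0],1],
  [[-0.03,0,0],[0,0,0],1],
])

```text
time: 53.87
eef_pos: [0.5551, -0.2931, 0.0414]
eef_rot: [0.258, 0.966, 0.002, -0.007]
contact_force: [-14.4, 8.1, 7.2]
opening: 0.0495
grip_force: 30.0
```

```bash
python3 -c "
from h import *
chan()"
```

```text
chan x 0.019539600548199698 y 0.00028248408732981303 z 0.04143625366390981 F [-14.3748   8.1007   7.2292] 0.04954042147463284
```

Request:
servo_tool([
  [[0,0,0],[0,0,0],0.05],
  [[0,0,0],[0,0,0],-0.2],
  [[0,0,0],[0,0,0],-0.4],
  [[0,0,0],[0,0,0],-0.4],
  [[0,0,-0.1],[0,0,0],-0.4],
  [[0,0,-0.25],[0,0,0],-0.4],
  [[0,0,-0.4],[0,0,0],-1],
  [[0,0,-0.5],[0,0,0],-1],
])

```text
time: 54.53
eef_pos: [0.5621, -0.2972, 0.146]
eef_rot: [0.258, 0.966, -0.001, 0.003]
contact_force: [0.6, -0.3, -0.1]
opening: 0.0757
grip_force: 0.0
```

Request:
servo_tool([
  [[0,0,-0.1],[0,0,0],-1],
  [[0.05,0.1,-0.2],[0,0,0],-1],
  [[0.15,0.25,-0.3],[0,0,0],-1],
  [[0.25,0.4,-0.3],[0,0,0],-1],
  [[0.35,0.55,-0.3],[0,0,0],-1],
  [[0.42,0.65,-0.3],[0,0,0],-1],
  [[0.465,0.735,-0.3],[0,0,0],-1],
  [[0.465,0.735,-0.3],[0,0,0],-1],
])

```text
time: 55.2
eef_pos: [0.554, -0.1191, 0.2033]
eef_rot: [0.256, 0.967, 0.001, 0.002]
contact_force: [0.3, -1.1, 0.9]
opening: 0.0939
grip_force: 0.0
```

Request:
servo_tool([
  [[0.05,0.1,0],[0,0,0],-1],
  [[0.15,0.25,0],[0,0,0],-1],
  [[0.25,0.4,0],[0,0,0],-1],
  [[0.35,0.55,0],[0,0,0],-1],
  [[0.42,0.65,0],[0,0,0],-1],
  [[0.465,0.735,0],[0,0,0],-1],
  [[0.465,0.735,0],[0,0,0],-1],
  [[0.465,0.735,0],[0,0,0],-1],
])

```text
time: 55.87
eef_pos: [0.5465, 0.0512, 0.2024]
eef_rot: [0.257, 0.966, -0.0, 0.001]
contact_force: [1.0, -0.2, -0.7]
opening: 0.0941
grip_force: 0.0
```

Request:
servo_tool([
  [[0.05,0.1,0],[0,0,0],-1],
  [[0.15,0.25,0],[0,0,0],-1],
  [[0.25,0.4,0],[0,0,0],-1],
  [[0.35,0.55,0],[0,0,0],-1],
  [[0.42,0.65,0],[0,0,0],-1],
  [[0.465,0.735,0],[0,0,0],-1],
  [[0.465,0.735,0],[0,0,0],-1],
  [[0.465,0.735,0],[0,0,0],-1],
])

```text
time: 56.53
eef_pos: [0.5392, 0.2241, 0.2019]
eef_rot: [0.258, 0.966, -0.001, 0.0]
contact_force: [0.4, 0.4, 0.5]
opening: 0.0939
grip_force: 0.0
```

Request:
servo_tool([
  [[0.05,0.1,0],[0,0,0.1],-1],
  [[0.15,0.25,0],[0,0,0.2],-1],
  [[0.25,0.4,0],[0,0,0.33],-1],
  [[0.35,0.55,0.1],[0,0,0.33],-1],
  [[0.42,0.65,0.2],[0,0,0.33],-1],
  [[0.465,0.735,0.2],[0,0,0.33],-1],
  [[0.465,0.735,0.2],[0,0,0.33],-1],
  [[0.465,0.735,0.2],[0,0,0.33],-1],
])

```text
time: 57.2
eef_pos: [0.5321, 0.3974, 0.1615]
eef_rot: [0.341, 0.94, -0.001, 0.0]
contact_force: [-0.4, -0.2, 0.1]
opening: 0.0939
grip_force: 0.0
```

Run:
```python
from h import *
_,s=snap("wrist","w17"); print(s["qvel"])
print(detect("w17","yellow",guess=(.52,.395),rad=.12)); to([.5254,.4025,.0285],np.radians(50.2))
# screen too
h=cv2.cvtColor(cv2.imread("pics/w17.png"),cv2.COLOR_BGR2HSV).astype(int); k=((h[...,0]>52)&(h[...,0]<75)&(h[...,1]>85)&(h[...,2]>80)).astype(np.uint8)
for c in cv2.findContours(k,cv2.RETR_EXTERNAL,cv2.CHAIN_APPROX_NONE)[0]:
    if cv2.contourArea(c)>150: 
        M=cv2.moments(c); print("scr",cv2.contourArea(c),atz("wrist",M["m10"]/M["m00"],M["m01"]/M["m00"],.026,"w17"))
```

```text
[-0.0203 -0.0299 -0.0025 -0.0032  0.0025  0.0015]
[(0.5109, 0.4015, -40.2, 21.3, 4.1)]
57.25 [0.5324 0.397  0.1625] yaw 50.08144989844505 -> [ 0.0456 -0.0014  0.6698] [-0.      0.0028 -0.004 ] ('j6', np.float64(-0.3180762397591846))
scr 821.0 [0.5345 0.4069 0.026 ]
```

Request:
servo_tool([
  [[0.02,0,0.1],[0,0,0],-1],
  [[0.04,0.003,0.22],[0,0,0],-1],
  [[0.045,0.003,0.34],[0,0,0],-1],
  [[0.045,0.003,0.46],[0,0,0],-1],
  [[0.045,0.003,0.56],[0,0,0],-1],
  [[0.045,0.003,0.64],[0,0,0],-1],
  [[0.045,0.003,0.665],[0,0,0],-1],
  [[0.045,0.003,0.665],[0,0,0],-1],
])

```text
time: 57.92
eef_pos: [0.5247, 0.4028, 0.0282]
eef_rot: [0.341, 0.94, -0.001, -0.0]
contact_force: [0.2, -0.3, 0.0]
opening: 0.0943
grip_force: 0.0
```

Request:
servo_tool([
  [[0,0,0],[0,0,0],1],
  [[0,0,0],[0,0,0],1],
  [[0,0,0],[0,0,0],1],
  [[0,0,0],[0,0,0],1],
  [[0,0,0],[0,0,0],1],
  [[0,0,0],[0,0,0],1],
  [[0,0,0],[0,0,0],1],
  [[0,0,0],[0,0,0],1],
])

```text
time: 58.58
eef_pos: [0.5247, 0.4056, 0.0294]
eef_rot: [0.34, 0.94, 0.001, 0.0]
contact_force: [1.1, 1.2, 0.8]
opening: 0.0494
grip_force: 30.0
```

Request:
servo_tool([
  [[0,0,-0.1],[0,0,0],1],
  [[0,0,-0.2],[0,0,0],1],
  [[0,0,-0.3],[0,0,0],1],
  [[0,0,-0.4],[0,0,0],1],
  [[0,0,-0.5],[0,0,0],1],
  [[0,0,-0.5],[0,0,0],1],
  [[0,0,-0.5],[0,0,0],1],
  [[0,0,-0.5],[0,0,0],1],
])

```text
time: 59.25
eef_pos: [0.5237, 0.4047, 0.1271]
eef_rot: [0.34, 0.94, -0.001, -0.001]
contact_force: [-0.6, 0.2, -2.2]
opening: 0.0495
grip_force: 30.0
```

Run:
```python
from h import *
print(arm.state()["opening"]); to([.5268,.0688,.128],np.radians(-6.5))
```

```text
0.04945310573040593
59.25 [0.5237 0.4047 0.1271] yaw 50.205561268899196 -> [-1.0869 -1.2807 -0.0016] [-0.0057  0.0014  1.8902] ('j6', np.float64(-0.3038484911956729))
```

Request:
servo_tool([
  [[-0.05,-0.1,0],[0,0,0],1],
  [[-0.15,-0.2,0],[0,0,0],1],
  [[-0.25,-0.3,0],[0,0,0],1],
  [[-0.35,-0.4,0],[0,0,0],1],
  [[-0.45,-0.5,0],[0,0,0],1],
  [[-0.52,-0.6,0],[0,0,0],1],
  [[-0.54,-0.64,0],[0,0,0],1],
  [[-0.54,-0.64,0],[0,0,0],1],
])

```text
time: 59.92
eef_pos: [0.5243, 0.2356, 0.127]
eef_rot: [0.342, 0.94, -0.001, -0.002]
contact_force: [0.1, 0.5, -1.7]
opening: 0.0499
grip_force: 30.0
```

Request:
servo_tool([
  [[-0.05,-0.1,0],[0,0,0.2],1],
  [[-0.15,-0.2,0],[0,0,0.4],1],
  [[-0.25,-0.3,0],[0,0,0.63],1],
  [[-0.35,-0.4,0],[0,0,0.63],1],
  [[-0.45,-0.5,0],[0,0,0.63],1],
  [[-0.52,-0.6,0],[0,0,0.63],1],
  [[-0.54,-0.64,0],[0,0,0.63],1],
  [[-0.54,-0.64,0],[0,0,0.63],1],
])

```text
time: 60.58
eef_pos: [0.5261, 0.0698, 0.1282]
eef_rot: [0.491, 0.871, -0.0, -0.001]
contact_force: [0.9, 0.4, -0.9]
opening: 0.0498
grip_force: 30.0
```

Request:
servo_tool([
  [[0,0,0],[0,0,0.2],1],
  [[0,0,0],[0,0,0.4],1],
  [[0,0,0],[0,0,0.63],1],
  [[0,0,0],[0,0,0.63],1],
  [[0,0,0],[0,0,0.63],1],
  [[0,0,0],[0,0,0.63],1],
  [[0,0,0],[0,0,0.63],1],
  [[0,0,0],[0,0,0.63],1],
])

```text
time: 61.25
eef_pos: [0.5266, 0.0707, 0.129]
eef_rot: [0.626, 0.78, 0.0, -0.0]
contact_force: [-0.5, 1.2, -1.6]
opening: 0.0497
grip_force: 30.0
```

Request:
servo_tool([
  [[0,0,0],[0,0,0.2],1],
  [[0,0,0],[0,0,0.4],1],
  [[0,0,0],[0,0,0.63],1],
  [[0,0,0],[0,0,0.63],1],
  [[0,0,0],[0,0,0.63],1],
  [[0,0,0],[0,0,0.63],1],
  [[0,0,0],[0,0,0.63],1],
  [[0,0,0],[0,0,0.63],1],
])

```text
time: 61.92
eef_pos: [0.5265, 0.0702, 0.1291]
eef_rot: [0.746, 0.666, -0.0, 0.0]
contact_force: [-0.5, 0.5, -1.3]
opening: 0.0499
grip_force: 30.0
```

Run:
```python
from h import *
to([.5268,.0685,.0505],np.radians(-6.5)); _,s=snap("wrist","w18")
for n in ("w6","w13","w18"):
    g=cv2.cvtColor(cv2.imread(f"pics/{n}.png"),cv2.COLOR_BGR2GRAY)
    print(n,*[[int(x) for x in g[206:254:1,u]] for u in (305,340)],sep="\n")
```

```text
61.9167 [0.5265 0.0702 0.1291] yaw -6.434144365389383 -> [-0.0085  0.0022  0.3928] [0.0001 0.0001 0.0022] ('j6', np.float64(0.13819416012385702))
w6
[228, 226, 229, 228, 228, 227, 229, 229, 227, 224, 169, 127, 175, 194, 196, 194, 195, 197, 197, 197, 195, 191, 195, 195, 194, 195, 193, 200, 197, 172, 93, 55, 57, 59, 51, 49, 58, 55, 62, 65, 76, 99, 129, 136, 135, 139, 141, 137]
[232, 232, 233, 232, 233, 231, 231, 232, 232, 225, 150, 129, 175, 194, 197, 199, 197, 199, 199, 199, 197, 196, 196, 201, 196, 195, 201, 200, 199, 175, 96, 55, 58, 59, 65, 59, 57, 59, 54, 59, 70, 103, 123, 137, 136, 140, 141, 139]
w13
[233, 232, 233, 232, 233, 233, 232, 232, 233, 235, 232, 182, 134, 175, 203, 209, 207, 205, 206, 205, 208, 210, 204, 206, 207, 207, 207, 204, 209, 209, 192, 120, 64, 54, 60, 66, 59, 56, 48, 47, 60, 69, 86, 118, 131, 138, 138, 136]
[232, 233, 232, 231, 233, 232, 232, 232, 232, 235, 231, 178, 136, 176, 205, 208, 208, 207, 207, 209, 206, 205, 207, 209, 207, 210, 206, 205, 211, 207, 191, 120, 67, 60, 63, 66, 64, 58, 44, 41, 62, 63, 86, 115, 133, 137, 137, 137]
w18
[227, 227, 227, 224, 226, 226, 228, 224, 224, 228, 226, 226, 224, 225, 225, 227, 227, 198, 135, 129, 191, 206, 203, 201, 204, 205, 204, 205, 203, 204, 206, 207, 203, 205, 207, 207, 203, 165, 101, 59, 59, 61, 62, 57, 79, 99, 99, 88]
[232, 231, 230, 232, 231, 231, 230, 230, 231, 231, 228, 229, 229, 228, 230, 232, 230, 210, 154, 132, 194, 208, 206, 206, 206, 204, 202, 204, 202, 207, 203, 206, 206, 205, 209, 207, 206, 159, 83, 54, 61, 63, 61, 70, 78, 85, 100, 93]
```

Request:
servo_tool([
  [[0.007,0.002,0.08],[0,0,0],1],
  [[0.007,0.002,0.16],[0,0,0],1],
  [[0.007,0.002,0.24],[0,0,0],1],
  [[0.007,0.002,0.3],[0,0,0],1],
  [[0.007,0.002,0.34],[0,0,0],1],
  [[0.007,0.002,0.37],[0,0,0],1],
  [[0.007,0.002,0.39],[0,0,0],1],
  [[0.007,0.002,0.39],[0,0,0],1],
])

```text
time: 62.63
eef_pos: [0.5275, 0.0722, 0.0509]
eef_rot: [0.746, 0.666, 0.001, -0.0]
contact_force: [0.9, 1.5, -2.4]
opening: 0.0497
grip_force: 30.0
```

Request:
servo_tool([
  [[0,0,0],[0,0,0],1],
  [[0,0,0],[0,0,0],0.05],
  [[0,0,0],[0,0,0],-0.3],
  [[0,0,0],[0,0,0],-0.5],
  [[0,0,0],[0,0,0],-0.5],
  [[0,0,-0.1],[0,0,0],-0.5],
  [[0,0,-0.3],[0,0,0],-0.5],
  [[0,0,-0.4],[0,0,0],-0.5],
])

```text
time: 63.3
eef_pos: [0.5283, 0.0712, 0.1348]
eef_rot: [0.746, 0.666, 0.001, 0.002]
contact_force: [1.0, -0.3, 0.2]
opening: 0.0704
grip_force: 0.0
```

Request:
servo_tool([
  [[-0.01,-0.08,0],[0,0,0],0],
  [[-0.01,-0.18,0],[0,0,0],0.2],
  [[-0.01,-0.28,0],[0,0,0],0.2],
  [[-0.01,-0.35,0],[0,0,0],0.2],
  [[-0.01,-0.37,0],[0,0,0],0.2],
  [[-0.01,-0.37,0],[0,0,0],0.2],
  [[-0.01,-0.37,0],[0,0,0],0.2],
  [[-0.01,-0.37,0],[0,0,0],0.2],
])

```text
time: 63.97
eef_pos: [0.4542, 0.0778, 0.1313]
eef_rot: [0.746, 0.666, 0.0, 0.0]
contact_force: [0.4, 0.1, -0.2]
opening: 0.0377
grip_force: 0.0
```

Run:
```python
from h import *
to([.4532,.077,.040],np.radians(-6.5)); snap("wrist","w19"); snap("side","s19")
fx=np.array([.9936,-.1128]);fy=np.array([.1128,.9936]);O=np.array([.5772,.0626])
scr=lambda h:(h[...,0]>52)&(h[...,0]<75)&(h[...,1]>85)&(h[...,2]>80)
def blob(n,cu,cv_,r):
    k=scr(cv2.cvtColor(cv2.imread(f"pics/{n}.png"),cv2.COLOR_BGR2HSV).astype(int)).astype(np.uint8); best=None
    for c in cv2.findContours(k,cv2.RETR_EXTERNAL,cv2.CHAIN_APPROX_NONE)[0]:
        A=cv2.contourArea(c)
        if A<8: continue
        M=cv2.moments(c);u,v=M["m10"]/M["m00"],M["m01"]/M["m00"]
        if np.hypot(u-cu,v-cv_)<r and (best is None or A>best[2]): best=(u,v,A)
    return best
s=blob("w19",435,259,40); d=blob("s19",327,245,8); print(s,d)
p,e=tri(ray("wrist",s[0],s[1],"w19"),ray("side",d[0],d[1])); print(p,e,"local",(p[:2]-O)@fx,(p[:2]-O)@fy,"exp -.0435 -.0044 z .0438")
print(detect("w19","yellow",z=.046,guess=(.527,.07),rad=.04))
```

```text
63.9667 [0.4542 0.0778 0.1313] yaw -6.516436052575926 -> [-0.0043 -0.005   0.4566] [ 0.0018  0.0004 -0.0005] ('j6', np.float64(0.16047182227328033))
(434.2441196236559, 260.12970430107526, 992.0) (327.0, 244.5772357723577, 41.0)
[0.5329 0.063  0.0439] [np.float64(0.0008781310101749066), np.float64(0.0008781310101750481)] local -0.044106498404045555 -0.004618972222032749 exp -.0435 -.0044 z .0438
[(0.513, 0.0701, 83.0, 44.9, 6.3)]
```

Yellow is seated, matching the earlier ones. Flip it.

Request:
servo_tool([
  [[0,-0.005,0.1],[0,0,0],0.2],
  [[0,-0.005,0.22],[0,0,0],0.2],
  [[0,-0.005,0.34],[0,0,0],0.2],
  [[0,-0.005,0.42],[0,0,0],0.2],
  [[0,-0.005,0.453],[0,0,0],0.2],
  [[0,-0.005,0.453],[0,0,0],0.2],
  [[0,-0.005,0.453],[0,0,0],1],
  [[0,-0.005,0.453],[0,0,0],1],
])

```text
time: 64.73
eef_pos: [0.4537, 0.0781, 0.0418]
eef_rot: [0.746, 0.666, 0.001, 0.001]
contact_force: [-0.4, 0.9, 1.0]
opening: 0.0276
grip_force: 0.0
```

Request:
servo_tool([
  [[0,0,0],[0,0,0],1],
  [[0,0,0],[0,0,0],1],
  [[0,0,0],[0,0,0],1],
  [[0,0,0],[0,0,0],1],
  [[0,0,0],[0,0,0],1],
  [[0,0,0],[0,0,0],1],
  [[0,0,0],[0,0,0],1],
  [[0,0,0],[0,0,0],1],
])

```text
time: 65.4
eef_pos: [0.4533, 0.0782, 0.0416]
eef_rot: [0.746, 0.666, 0.001, 0.001]
contact_force: [0.6, 1.1, 6.0]
opening: 0.0134
grip_force: 30.0
```

Request:
servo_tool([
  [[0,0.005,-0.08],[0,0,0],1],
  [[0,0.02,-0.16],[0,0,0],1],
  [[0,0.05,-0.24],[0,0,0],1],
  [[0,0.085,-0.31],[0,0,0],1],
  [[0,0.13,-0.38],[0,0,0],1],
  [[0,0.185,-0.44],[0,0,0],1],
  [[0,0.245,-0.495],[0,0,0],1],
  [[0,0.3125,-0.54],[0,0,0],1],
])

```text
time: 66.07
eef_pos: [0.5115, 0.0711, 0.1476]
eef_rot: [0.746, 0.666, -0.003, -0.003]
contact_force: [-5.0, 0.2, 2.0]
opening: 0.0129
grip_force: 30.0
```

Request:
servo_tool([
  [[0,0.075,-0.035],[0,0,0],1],
  [[0,0.15,-0.06],[0,0,0],1],
  [[0,0.23,-0.08],[0,0,0],1],
  [[0,0.31,-0.085],[0,0,0],1],
  [[0,0.395,-0.08],[0,0,0],1],
  [[0,0.475,-0.06],[0,0,0],1],
  [[0,0.55,-0.035],[0,0,0],1],
  [[0,0.625,0],[0,0,0],1],
])

```text
time: 66.73
eef_pos: [0.6398, 0.0555, 0.1498]
eef_rot: [0.746, 0.666, -0.0, 0.002]
contact_force: [-1.5, -2.3, 3.2]
opening: 0.0129
grip_force: 30.0
```

Request:
servo_tool([
  [[0,0.07,0.045],[0,0,0],1],
  [[0,0.13,0.1],[0,0,0],1],
  [[0,0.185,0.16],[0,0,0],1],
  [[0,0.23,0.23],[0,0,0],1],
  [[0,0.265,0.3],[0,0,0],1],
  [[0,0.29,0.38],[0,0,0],1],
  [[0,0.305,0.46],[0,0,0],1],
  [[0,0.312,0.53],[0,0,0],1],
])

```text
time: 67.4
eef_pos: [0.7015, 0.0481, 0.0417]
eef_rot: [0.746, 0.666, -0.0, 0.002]
contact_force: [0.1, -4.5, 4.5]
opening: 0.0133
grip_force: 30.0
```

Request:
servo_tool([
  [[0,0,0.01],[0,0,0],1],
  [[0,0,0.01],[0,0,0],1],
  [[0,0,0.01],[0,0,0],1],
  [[0,0,0.01],[0,0,0],1],
  [[0,0,0.01],[0,0,0],1],
  [[0,0,0.01],[0,0,0],1],
  [[0,0,0.01],[0,0,0],1],
  [[0,0,0.01],[0,0,0],1],
])

```text
time: 68.07
eef_pos: [0.7014, 0.0482, 0.0398]
eef_rot: [0.746, 0.666, -0.0, 0.002]
contact_force: [3.1, -4.8, 1.6]
opening: 0.0131
grip_force: 30.0
```

Request:
servo_tool([
  [[0,-0.005,-0.08],[0,0,0],1],
  [[0,-0.02,-0.16],[0,0,0],1],
  [[0,-0.05,-0.24],[0,0,0],1],
  [[0,-0.085,-0.31],[0,0,0],1],
  [[0,-0.13,-0.38],[0,0,0],1],
  [[0,-0.185,-0.44],[0,0,0],1],
  [[0,-0.245,-0.495],[0,0,0],1],
  [[0,-0.3125,-0.54],[0,0,0],1],
])

```text
time: 68.73
eef_pos: [0.6391, 0.0557, 0.1482]
eef_rot: [0.746, 0.665, 0.0, 0.001]
contact_force: [2.7, -3.7, -1.1]
opening: 0.013
grip_force: 30.0
```

Request:
servo_tool([
  [[0,-0.075,-0.035],[0,0,0],1],
  [[0,-0.15,-0.06],[0,0,0],1],
  [[0,-0.23,-0.08],[0,0,0],1],
  [[0,-0.31,-0.085],[0,0,0],1],
  [[0,-0.395,-0.08],[0,0,0],1],
  [[0,-0.475,-0.06],[0,0,0],1],
  [[0,-0.55,-0.035],[0,0,0],1],
  [[0,-0.625,0],[0,0,0],1],
])

```text
time: 69.4
eef_pos: [0.5142, 0.0709, 0.1475]
eef_rot: [0.746, 0.666, 0.0, 0.001]
contact_force: [5.9, -3.0, -5.8]
opening: 0.0129
grip_force: 30.0
```

Request:
servo_tool([
  [[0,-0.07,0.045],[0,0,0],1],
  [[0,-0.13,0.1],[0,0,0],1],
  [[0,-0.185,0.16],[0,0,0],1],
  [[0,-0.23,0.23],[0,0,0],1],
  [[0,-0.265,0.3],[0,0,0],1],
  [[0,-0.29,0.38],[0,0,0],1],
  [[0,-0.305,0.46],[0,0,0],1],
  [[0,-0.312,0.525],[0,0,0],1],
])

```text
time: 70.07
eef_pos: [0.4532, 0.0783, 0.0424]
eef_rot: [0.746, 0.666, 0.001, 0.001]
contact_force: [5.1, -2.0, 0.9]
opening: 0.0131
grip_force: 30.0
```

Request:
servo_tool([
  [[0,0,0.005],[0,0,0],1],
  [[0,0,0.01],[0,0,0],1],
  [[0,0,0.01],[0,0,0],0.2],
  [[0,0,0.01],[0,0,0],0.2],
  [[0,0,0.01],[0,0,0],0.2],
  [[0,0,-0.2],[0,0,0],0.2],
  [[0,0,-0.4],[0,0,0],0],
  [[0,0,-0.6],[0,0,0],-0.5],
])

```text
time: 70.73
eef_pos: [0.4508, 0.0785, 0.1637]
eef_rot: [0.746, 0.666, -0.001, -0.001]
contact_force: [0.8, -0.2, 0.5]
opening: 0.0477
grip_force: 0.0
```

Request:
servo_tool([
  [[0,0.1,0],[0,0,0],-0.5],
  [[0,0.25,0],[0,0,0],-0.5],
  [[0,0.45,0],[0,0,0],-0.5],
  [[0,0.6,0],[0,0,0],-0.5],
  [[0,0.75,0],[0,0,0],-0.5],
  [[0,0.875,0],[0,0,0],-0.5],
  [[0,0.875,0],[0,0,0],-0.5],
  [[0,0.875,0],[0,0,0],-0.5],
])

```text
time: 71.4
eef_pos: [0.6261, 0.0585, 0.1618]
eef_rot: [0.746, 0.666, -0.001, -0.001]
contact_force: [-0.9, 0.2, 0.5]
opening: 0.0705
grip_force: 0.0
```

Run:
```python
from h import *
_,s=snap("wrist","w20"); print(s["opening"]); square("w20",(.627,.057),.046); to([.6275,.0573,.054],np.radians(-6.5))
```

```text
0.07045505426569619
square 1049.5 [0.6264 0.0572 0.046 ] ((626.526123046875, 57.2056770324707), (32.655391693115234, 21.007591247558594), 83.50006866455078)
71.45 [0.6254 0.0587 0.1624] yaw -6.485871310913934 -> [-0.0057  0.0128  0.5419] [-0.0055 -0.0003  0.0005] ('j6', np.float64(0.11622878754444894))
```

Request:
servo_tool([
  [[-0.005,0.008,0.1],[0,0,0],-0.5],
  [[-0.005,0.008,0.22],[0,0,0],-0.5],
  [[-0.005,0.008,0.34],[0,0,0],-0.5],
  [[-0.005,0.008,0.46],[0,0,0],-0.5],
  [[-0.005,0.008,0.54],[0,0,0],-0.5],
  [[-0.005,0.008,0.54],[0,0,0],-0.5],
  [[-0.005,0.008,0.54],[0,0,0],1],
  [[-0.005,0.008,0.54],[0,0,0],1],
])

```text
time: 72.12
eef_pos: [0.628, 0.0574, 0.0574]
eef_rot: [0.746, 0.666, 0.001, 0.001]
contact_force: [-0.0, -1.0, 0.6]
opening: 0.0603
grip_force: 0.0
```

Request:
servo_tool([
  [[0,0,0],[0,0,0],1],
  [[0,0,0],[0,0,0],1],
  [[0,0,0],[0,0,0],1],
  [[0,0,0],[0,0,0],1],
  [[0,0,0],[0,0,0],1],
  [[0,0,0],[0,0,0],1],
  [[0,0,0],[0,0,0],1],
  [[0,0,0],[0,0,0],1],
])

```text
time: 72.78
eef_pos: [0.6285, 0.0573, 0.0579]
eef_rot: [0.746, 0.666, 0.001, 0.001]
contact_force: [-1.9, 0.6, 6.2]
opening: 0.0498
grip_force: 30.0
```

Request:
servo_tool([
  [[0,0,-0.06],[0,0,0],1],
  [[0,0,-0.15],[0,0,0],1],
  [[0,0,-0.25],[0,0,0],1],
  [[0,0,-0.35],[0,0,0],1],
  [[0,0,-0.45],[0,0,0],1],
  [[0,0,-0.5],[0,0,0],1],
  [[0,0,-0.5],[0,0,0],1],
  [[0,0,-0.5],[0,0,0],1],
])

```text
time: 73.45
eef_pos: [0.6279, 0.0571, 0.1557]
eef_rot: [0.746, 0.666, 0.0, 0.0]
contact_force: [0.7, -0.6, -1.3]
opening: 0.0496
grip_force: 30.0
```

Request:
servo_tool([
  [[-0.1,0,0],[0,0,0],1],
  [[-0.2,-0.06,0],[0,0,0],1],
  [[-0.35,-0.11,0],[0,0,0],1],
  [[-0.5,-0.17,0],[0,0,0],1],
  [[-0.62,-0.22,0],[0,0,0],1],
  [[-0.74,-0.27,0],[0,0,0],1],
  [[-0.8,-0.288,0],[0,0,0],1],
  [[-0.8,-0.288,0],[0,0,0],1],
])

```text
time: 74.12
eef_pos: [0.5508, -0.0972, 0.1538]
eef_rot: [0.747, 0.665, -0.001, -0.001]
contact_force: [0.6, -0.2, -1.6]
opening: 0.0496
grip_force: 30.0
```

Request:
servo_tool([
  [[-0.1,0,0],[0,0,-0.2],1],
  [[-0.2,-0.06,0],[0,0,-0.4],1],
  [[-0.35,-0.11,0],[0,0,-0.6],1],
  [[-0.5,-0.17,0],[0,0,-0.74],1],
  [[-0.62,-0.22,0],[0,0,-0.74],1],
  [[-0.74,-0.27,0],[0,0,-0.74],1],
  [[-0.8,-0.288,0],[0,0,-0.74],1],
  [[-0.8,-0.288,0],[0,0,-0.74],1],
])

```text
time: 74.78
eef_pos: [0.4768, -0.2488, 0.1548]
eef_rot: [0.605, 0.796, 0.0, -0.0]
contact_force: [0.9, 0.1, -1.9]
opening: 0.0494
grip_force: 30.0
```

Request:
servo_tool([
  [[0,0,0],[0,0,-0.2],1],
  [[0,0,0],[0,0,-0.4],1],
  [[0,0,0],[0,0,-0.6],1],
  [[0,0,0],[0,0,-0.74],1],
  [[0,0,0],[0,0,-0.74],1],
  [[0,0,0],[0,0,-0.74],1],
  [[0,0,0],[0,0,-0.74],1],
  [[0,0,0],[0,0,-0.74],1],
])

```text
time: 75.45
eef_pos: [0.4775, -0.2471, 0.1554]
eef_rot: [0.439, 0.898, 0.0, -0.0]
contact_force: [0.1, -1.1, -2.1]
opening: 0.0492
grip_force: 30.0
```

Request:
servo_tool([
  [[0,0,0],[0,0,-0.2],1],
  [[0,0,0],[0,0,-0.4],1],
  [[0,0,0],[0,0,-0.6],1],
  [[0,0,0],[0,0,-0.74],1],
  [[0,0,0],[0,0,-0.74],1],
  [[0,0,0],[0,0,-0.74],1],
  [[0,0,0],[0,0,-0.74],1],
  [[0,0,0],[0,0,-0.74],1],
])

```text
time: 76.12
eef_pos: [0.4771, -0.2477, 0.1555]
eef_rot: [0.259, 0.966, -0.0, 0.0]
contact_force: [-0.1, -0.5, -2.1]
opening: 0.0493
grip_force: 30.0
```

Run:
```python
from h import *
chan(); to([.5381-.072*.866,-.2834+.072*.5,.042],np.radians(60))
```

```text
chan x -0.0706986313887451 y 0.0006018532806590961 z 0.1554800307379983 F [-0.146  -0.4769 -2.0899] 0.04927074020900444
76.1167 [ 0.4771 -0.2477  0.1555] yaw 60.02399466894674 -> [ 0.0066 -0.0019  0.5674] [0.     0.0002 0.0008] ('j6', np.float64(-1.6320577363888784))
```

Request:
servo_tool([
  [[0.005,-0.002,0.1],[0,0,0],1],
  [[0.005,-0.002,0.2],[0,0,0],1],
  [[0.005,-0.002,0.3],[0,0,0],1],
  [[0.005,-0.002,0.4],[0,0,0],1],
  [[0.005,-0.002,0.48],[0,0,0],1],
  [[0.005,-0.002,0.53],[0,0,0],1],
  [[0.005,-0.002,0.56],[0,0,0],1],
  [[0.005,-0.002,0.564],[0,0,0],1],
])

```text
time: 76.78
eef_pos: [0.4759, -0.2476, 0.0424]
eef_rot: [0.258, 0.966, 0.0, -0.0]
contact_force: [0.3, -0.4, -0.6]
opening: 0.0498
grip_force: 30.0
```

Request:
servo_tool([
  [[0,0,0],[0,0,0],1],
  [[-0.02,0,0],[0,0,0],1],
  [[-0.04,0,0],[0,0,0],1],
  [[-0.06,0,0],[0,0,0],1],
  [[-0.07,0,0],[0,0,0],1],
  [[-0.075,0,0],[0,0,0],1],
  [[-0.075,0,0],[0,0,0],1],
  [[-0.075,0,0],[0,0,0],1],
])

```text
time: 77.45
eef_pos: [0.4887, -0.2549, 0.0425]
eef_rot: [0.258, 0.966, 0.0, -0.0]
contact_force: [-1.9, 0.9, -1.0]
opening: 0.0495
grip_force: 30.0
```

Request:
servo_tool([
  [[-0.01,0,0],[0,0,0],1],
  [[-0.02,0,0],[0,0,0],1],
  [[-0.03,0,0],[0,0,0],1],
  [[-0.03,0,0],[0,0,0],1],
  [[-0.03,0,0],[0,0,0],1],
  [[-0.03,0,0],[0,0,0],1],
  [[-0.03,0,0],[0,0,0],1],
  [[-0.03,0,0],[0,0,0],1],
])

```text
time: 78.12
eef_pos: [0.4894, -0.2553, 0.042]
eef_rot: [0.258, 0.966, 0.002, -0.006]
contact_force: [-13.5, 6.0, 6.6]
opening: 0.0496
grip_force: 30.0
```

```bash
python3 -c "
from h import *
chan()"
```

```text
chan x -0.056230384089001384 y 0.00016166502381357098 z 0.042013788815558145 F [-13.4549   5.991    6.6355] 0.049554539080683295
```

Request:
servo_tool([
  [[0,0,0],[0,0,0],0.05],
  [[0,0,0],[0,0,0],-0.2],
  [[0,0,0],[0,0,0],-0.4],
  [[0,0,0],[0,0,0],-0.4],
  [[0,0,-0.1],[0,0,0],-0.4],
  [[0,0,-0.25],[0,0,0],-0.4],
  [[0,0,-0.4],[0,0,0],-1],
  [[0,0,-0.5],[0,0,0],-1],
])

```text
time: 78.78
eef_pos: [0.4957, -0.259, 0.1463]
eef_rot: [0.258, 0.966, -0.001, 0.003]
contact_force: [0.7, -1.0, 0.2]
opening: 0.0758
grip_force: 0.0
```

Request:
servo_tool([
  [[0,0,-0.1],[0,0,0],-1],
  [[-0.1,0,-0.25],[0,0,0],-1],
  [[-0.25,0,-0.4],[0,0,0],-1],
  [[-0.4,0,-0.5],[0,0,0],-1],
  [[-0.55,0,-0.5],[0,0,0],-1],
  [[-0.7,0,-0.5],[0,0,0],-1],
  [[-0.8,0,-0.5],[0,0,0],-1],
  [[-0.8,0,-0.5],[0,0,0],-1],
])

```text
time: 79.45
eef_pos: [0.6355, -0.3397, 0.2399]
eef_rot: [0.258, 0.966, 0.0, -0.0]
contact_force: [0.7, 0.1, 0.0]
opening: 0.0941
grip_force: 0.0
```

Request:
servo_tool([
  [[0,0,0],[0,0,0],-1],
  [[0,0,0],[0,0,0],-1],
  [[0,0,0],[0,0,0],-1],
  [[0,0,0],[0,0,0],-1],
  [[0,0,0],[0,0,0],-1],
  [[0,0,0],[0,0,0],-1],
  [[0,0,0],[0,0,0],-1],
  [[0,0,0],[0,0,0],-1],
])

```text
time: 80.12
eef_pos: [0.6327, -0.3377, 0.243]
eef_rot: [0.258, 0.966, -0.0, 0.0]
contact_force: [-0.3, 0.2, -0.1]
opening: 0.0939
grip_force: 0.0
```

Run:
```python
from h import *
_,s=snap("wrist","w21"); snap("side","s21"); chan()
O=np.array([.5381,-.2834]); u=np.array([.866,-.5]);v=np.array([.5,.866])
h=cv2.cvtColor(cv2.imread("pics/w21.png"),cv2.COLOR_BGR2HSV); 
for th in (50,70):
  m=(h[...,2]<th).astype(np.uint8)
  for c in cv2.findContours(m,cv2.RETR_LIST,cv2.CHAIN_APPROX_NONE)[0]:
    A=cv2.contourArea(c)
    if 200<A<4000:
        M=cv2.moments(c);p=atz("wrist",M["m10"]/M["m00"],M["m01"]/M["m00"],.03,"w21")[:2]-O
        if abs(p@v)<.04: print(th,A,"chan",p@u,p@v,cv2.minAreaRect(c)[1:],M["m10"]/M["m00"],M["m01"]/M["m00"])
# bystander check: side picture change in scraper/tape/glue areas
a,b=[cv2.cvtColor(cv2.imread(f"pics/{n}.png"),cv2.COLOR_BGR2GRAY).astype(int) for n in ("side0","s21")]
for n,(x0,y0,x1,y1) in dict(scraper=(383,236,412,287),tape=(243,186,266,220),glue=(386,174,440,205),flipbar=(375,225,392,270)).items(): print(n,abs(a-b)[y0:y1,x0:x1].mean())
s14=cv2.cvtColor(cv2.imread("pics/s14.png"),cv2.COLOR_BGR2GRAY).astype(int); print("fixture vs s14",abs(s14-b)[225:275,340:370].mean())
```

```text
chan x 0.10919309946278688 y 0.0004533036702884831 z 0.2427986666058003 F [-0.0023 -0.7459 -0.1916] 0.09370470858824681
50 312.0 chan 0.09358547009097687 -0.004279750530590272 ((19.0, 31.0), 0.0) 318.4524572649572 202.51602564102564
70 569.5 chan 0.09371860667942392 -0.0003312312888881022 ((31.0, 20.0), 90.0) 322.3623061164764 202.65027802165642
70 564.0 chan 0.017658145722347834 -0.00039624821611468873 ((31.0, 19.0), 90.0) 322.4021867612293 126.98817966903073
70 551.0 chan -0.05834014922508944 -0.00040773741319364773 ((29.0, 19.0), 90.0) 322.5 52.5
scraper 9.824881676808655
tape 5.914322250639386
glue 37.90501792114696
flipbar 25.109803921568627
fixture vs s14 26.658
```

Run:
```python
from h import *
def blobs(n,cond,box,amin):
    h=cv2.cvtColor(cv2.imread(f"pics/{n}.png"),cv2.COLOR_BGR2HSV).astype(int);k=cond(h).astype(np.uint8)
    for c in cv2.findContours(k,cv2.RETR_EXTERNAL,cv2.CHAIN_APPROX_NONE)[0]:
        M=cv2.moments(c)
        if M["m00"]>amin:
            u,v=M["m10"]/M["m00"],M["m01"]/M["m00"]
            if box[0]<u<box[2] and box[1]<v<box[3]: print(n,u,v,M["m00"])
red=lambda h:((h[...,0]<6)|(h[...,0]>174))&(h[...,1]>170)&(h[...,2]>110)
blue=lambda h:(h[...,0]>100)&(h[...,0]<125)&(h[...,1]>100)
for n in ("s8","s14","s19","s21"): blobs(n,red,(350,215,395,280),15)
for n in ("side0","s11","s14","s19","s21"): blobs(n,blue,(380,165,445,210),30)
```

```text
s8 359.2716049382716 250.44032921810697 40.5
s14 359.2047619047619 253.4190476190476 35.0
s19 359.2549019607843 253.43137254901958 34.0
s21 359.6190476190476 250.50183150183148 45.5
```

```bash
python3 -c "
from h import *
print(arm.sign_off())"
```

```text
the job is handed in; nothing more can be done
None
```

I flipped green, blue and yellow in the fixture, laid them face-down in the channel closed up against the red end block, left the plate open and handed the job in; the only check I couldn't finish was the glue tube, whose last picture was inconclusive, though the arm never went near it.

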